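# Restock the relay drawer

### The arm

A 6-joint arm with a two-finger parallel gripper is mounted at the origin on the work surface. World frame = base frame: x ahead of the robot, y to its left, z up, the work surface at z = 0. Lengths are in mm, angles in rad, forces in N, time in s.
With the tool pointing down it reaches from about 300 to 775 mm from the base axis. Payload 14.6 kg.
Tool frame: the origin (TCP) lies between the finger pads; the fingertips stand 22 mm ahead of it and the grasp point (between the pads) lies 3 mm ahead of it (manip.tcp_to_tips is the distance from the TCP to the fingertips, in mm); y points along the fingers, z is the direction in which the jaws open and shut, and the axes are right-handed (so a half turn about y gives the same grasp; the last joint's range is limited). The gripper opens to 94 mm and grips with 3 to 60 N. Pads are 16 mm wide; open, the fingers measure 119 mm over their backs; the gripper's body (75 mm by 177 mm) begins 78 mm behind the grasp point.
Start: joints at [-1.368, 0.3, 1.521, -0, 1.321, -0.067], TCP at [146.589, -530.095, 193.046] pointing down, gripper open.
Joint ranges: [-3.03, 3.03], [-0.79, 2.21], [0.23, 2.52], [-1.04, 4.18], [0, 3.07], [-2.55, 2.55]. Speed limits (rad/s): [2.22, 2.22, 2.57, 3.14, 3.14, 3.14].

### API

Orientations are given as [roll, pitch, yaw] about the fixed x, y, z axes, in that order (R = Rz(yaw) Ry(pitch) Rx(roll)).
In Python, from cell import manip gives the robot as it stands.
- The arm moves only by the shell command python3 -m jog 'ROWS' [OPENING] [FORCE]. ROWS is JSON, one flat list of numbers, 6 for each row, row after row: the shift along the tool's x, y, z in mm, then the turn, a rotation vector about the tool's x, y, z in degrees. A call has 1 to 10 rows; each row is the pose to reach, as a shift and turn from the pose commanded when the call began, along the tool's axes at that moment; what a row does not reach only later rows make up. A row lasts 1/12 s, in which the tool goes at most 41.7 mm and 7.16 degrees, less where a joint would pass 70% of its speed; a pose out of reach is approached as far as the arm can. A call with a gripper value outside its range is refused whole. OPENING is the finger opening in mm, from 0 to 94, set as the call begins (- or left out, the last holds). The fingers move at their own pace and stop on an object; FORCE is the grip in N (left out, the last holds). Time passes only in rows, so rows that repeat a pose let the fingers close. It gives the time, the measured TCP pose, the force and the opening at its end, in the units of the state.
- manip.read_state(): the state, without advancing time (a new reading comes with each control period).
- manip.camera(name): name is "scene" or "top" or "wrist"; returns a dict with "img" (384x512x3 uint8, red, green, blue), "intrinsics" (3x3 intrinsics, pixels), "origin" and "orientation" of the camera in the world. Camera axes: x right, y down, z forward; pixel columns grow to the right and rows downward; lengths in mm; the calibration is good to about 2 mm. A picture is of the moment at which its call begins. There is no depth.
- manip.sign_off(): hands the job in, once; it reports no verdict.
Trained networks look in a picture, given as the dict that the camera call returned (one of the last four; its "shot" number tells which), for a name from the list of things; names that differ only in an ending like _2 or _b are one class to them, and where a whole thing is asked for, a point or a joint stands for the part that bears it (a point fixed in the world has none). Each returns a list of dicts, best first, with "score" (0 to 1); they miss things now and then, are a little off and sometimes report something else, mostly with a low value. They report only what shows in the picture. A call takes as long as a camera call.
- manip.masks_of(thing, picture): "pixels" (384x512 bool, what is visible of it) and "xy" ([column, row] in pixels, amid what is visible of it).
- manip.tip_of(thing, picture): "xy" ([column, row] in pixels: a listed point, or the origin of a listed thing).
The state is a dict: "clock": time; "joints": joint angles; "qd": joint speeds; "effort": joint torques, N m; "eef_pos": TCP position; "eef_rot": TCP orientation; "wrist_force": force on the tool from outside, world axes, zero at the start; "moment": the same for the moment, N m; "finger_gap": finger opening in mm.
Only numpy, scipy, OpenCV 4.12 (cv2) and the standard library are available. Lean on these libraries where they do the work, as an engineer would, in place of code of your own. Each camera call takes 0.05 s, during which the arm holds its last target.

### The job

Restock the parts cabinet: pull its drawer open, drop every relay that lies on the desk into a free foam pocket of its own, blades down and right to the bottom, and empty the cup of brass standoffs into the drawer's open compartment. Stand the empty cup upright on the desk again and push the drawer fully shut, leaving the relay already in the drawer in its pocket and everything else on the desk in its place.

Things in the scene. Friction and masses are not known exactly. Their poses are not given: they have to be found in the camera images.
- drawer (a joint): the one drawer of the low grey steel cabinet (220 deep, 330 wide, 78 mm high, fixed, on the desk to the robot's right, front roughly to the robot). 0 = shut, as it starts; grows (m) as it is pulled out, stop at 0.140. Stays where it is left; 2 to 5 N moves it. Front panel: 12 mm thick, 326 wide, top 72 mm above the desk; its back meets the cabinet's front when shut.
- insert (a point): moves with the drawer: middle of its dark firm foam insert, at pocket floor height, 14 mm above the desk. x into the cabinet (drawer opens along -x), y left seen from the front, z up. Six pockets 33 x 33 mm, 20 mm deep, sides along x and y: floor centres at x -22 or +22, y -54, 0 or +54, z 0 mm. Drawer walls, tops 50 mm above the desk, at y = -94, y = +94 and x = +51; front panel at x = -51.
- handle (a point): centre of the drawer's bow handle: a round steel bar 10 mm thick, 100 mm long along the drawer's y, its centre line 42 mm in front of the panel's face and 56 mm above the desk, with a stem to the panel at each end. Axes as the insert's.
- bin (a point): centre of the floor of the drawer's open compartment (left of the insert), 102 (x) x 104 (y) mm inside; its walls are 36 mm above this floor, 50 mm above the desk; front panel higher. Axes as the insert's.
- relay1_c (a point): centre of relay1, a clear-cased blade relay on the desk, 28 x 28 mm square and 31 mm high with its blades (35 g); this point is 15.5 mm above its underside. z points from the blades to the top, x and y are square to its sides. 3 to 5 of the five are present.
- relay2_c (a point): centre of relay2, a clear-cased blade relay on the desk, 28 x 28 mm square and 31 mm high with its blades (35 g); this point is 15.5 mm above its underside. z points from the blades to the top, x and y are square to its sides. 3 to 5 of the five are present.
- relay3_c (a point): centre of relay3, a clear-cased blade relay on the desk, 28 x 28 mm square and 31 mm high with its blades (35 g); this point is 15.5 mm above its underside. z points from the blades to the top, x and y are square to its sides. 3 to 5 of the five are present.
- relay4_c (a point): centre of relay4, a clear-cased blade relay on the desk, 28 x 28 mm square and 31 mm high with its blades (35 g); this point is 15.5 mm above its underside. z points from the blades to the top, x and y are square to its sides. 3 to 5 of the five are present.
- relay5_c (a point): centre of relay5, a clear-cased blade relay on the desk, 28 x 28 mm square and 31 mm high with its blades (35 g); this point is 15.5 mm above its underside. z points from the blades to the top, x and y are square to its sides. 3 to 5 of the five are present.
- stock1_c (a point): centre of stock1, a relay of the same kind that starts in one of the drawer's pockets (one of the three is present); same axes.
- stock2_c (a point): centre of stock2, a relay of the same kind that starts in one of the drawer's pockets (one of the three is present); same axes.
- stock3_c (a point): centre of stock3, a relay of the same kind that starts in one of the drawer's pockets (one of the three is present); same axes.
- cup_c (a point): centre of the steel cup, half-way up (31 mm). Round, slightly tapered: 48 mm outside diameter at the foot, 62 mm at the rim, 62 mm high, wall 3 mm, about 90 g empty, open at the top; z along its axis to the mouth. Starts upright on the desk.
- standoff1_c (a point): centre of standoff1, a short brass standoff, 13 mm thick and 20 mm long along z, 16 g; starts in the cup. 4 to 6 of the six are present.
- standoff2_c (a point): centre of standoff2, a short brass standoff, 13 mm thick and 20 mm long along z, 16 g; starts in the cup. 4 to 6 of the six are present.
- standoff3_c (a point): centre of standoff3, a short brass standoff, 13 mm thick and 20 mm long along z, 16 g; starts in the cup. 4 to 6 of the six are present.
- standoff4_c (a point): centre of standoff4, a short brass standoff, 13 mm thick and 20 mm long along z, 16 g; starts in the cup. 4 to 6 of the six are present.
- standoff5_c (a point): centre of standoff5, a short brass standoff, 13 mm thick and 20 mm long along z, 16 g; starts in the cup. 4 to 6 of the six are present.
- standoff6_c (a point): centre of standoff6, a short brass standoff, 13 mm thick and 20 mm long along z, 16 g; starts in the cup. 4 to 6 of the six are present.
- terminal_c (a point): bystander: grey screw terminal block 40 x 20 x 16 mm lying among the relays; point 8 mm up, x along its length.
- reel_c (a point): bystander: reel of solder, 56 mm diameter, 36 mm high, lying flat; point at its centre.
- driver_grip (a point): bystander: a screwdriver lying on the desk; point at its handle.

How it is judged (in metres and radians):
On the way, in this order (a step that is already met when the one before it is completed fails the run):
1. the drawer is pulled open (by more than 60 mm) (value of joint drawer above 0.06 m), for 0.2 s.
2. every relay from the desk is in a pocket and every standoff in the compartment, in any order (z of each of relay1_c, relay2_c, relay3_c, relay4_c, relay5_c in the frame of insert below 0.0185 m and angle between each of relay1_c, relay2_c, relay3_c, relay4_c, relay5_c's own z axis and vertical below 0.12 rad and x of relay1_c in the frame of insert between -0.05 and 0.05 m and y of relay1_c in the frame of insert between -0.09 and 0.09 m and x of relay2_c in the frame of insert between -0.05 and 0.05 m and y of relay2_c in the frame of insert between -0.09 and 0.09 m and x of relay3_c in the frame of insert between -0.05 and 0.05 m and y of relay3_c in the frame of insert between -0.09 and 0.09 m and x of relay4_c in the frame of insert between -0.05 and 0.05 m and y of relay4_c in the frame of insert between -0.09 and 0.09 m and x of relay5_c in the frame of insert between -0.05 and 0.05 m and y of relay5_c in the frame of insert between -0.09 and 0.09 m and x of standoff1_c in the frame of bin between -0.051 and 0.051 m and y of standoff1_c in the frame of bin between -0.052 and 0.052 m and z of standoff1_c in the frame of bin between 0 and 0.033 m and x of standoff2_c in the frame of bin between -0.051 and 0.051 m and y of standoff2_c in the frame of bin between -0.052 and 0.052 m and z of standoff2_c in the frame of bin between 0 and 0.033 m and x of standoff3_c in the frame of bin between -0.051 and 0.051 m and y of standoff3_c in the frame of bin between -0.052 and 0.052 m and z of standoff3_c in the frame of bin between 0 and 0.033 m and x of standoff4_c in the frame of bin between -0.051 and 0.051 m and y of standoff4_c in the frame of bin between -0.052 and 0.052 m and z of standoff4_c in the frame of bin between 0 and 0.033 m and x of standoff5_c in the frame of bin between -0.051 and 0.051 m and y of standoff5_c in the frame of bin between -0.052 and 0.052 m and z of standoff5_c in the frame of bin between 0 and 0.033 m and x of standoff6_c in the frame of bin between -0.051 and 0.051 m and y of standoff6_c in the frame of bin between -0.052 and 0.052 m and z of standoff6_c in the frame of bin between 0 and 0.033 m), for 0.2 s.
At the end, for the whole second after the job is handed in: Drawer shut (within 5 mm) and still; every relay present is in a pocket: standing on its floor (within 3 mm), upright within 0.12 rad; every standoff present is in the open compartment, below its walls; the cup stands upright (within 0.1 rad) on the desk (all of step 2 and z of each of stock1_c, stock2_c, stock3_c in the frame of insert below 0.0185 m and angle between each of stock1_c, stock2_c, stock3_c's own z axis and vertical below 0.12 rad and x of stock1_c in the frame of insert between -0.05 and 0.05 m and y of stock1_c in the frame of insert between -0.09 and 0.09 m and x of stock2_c in the frame of insert between -0.05 and 0.05 m and y of stock2_c in the frame of insert between -0.09 and 0.09 m and x of stock3_c in the frame of insert between -0.05 and 0.05 m and y of stock3_c in the frame of insert between -0.09 and 0.09 m and value of joint drawer below 0.005 m and angle between cup_c's own z axis and vertical below 0.1 rad and height (world z) of cup_c below 0.037 m and velocity of joint drawer below 0.01 m/s); the robot touches nothing.
It fails at once if a bystander (terminal block, reel of solder, screwdriver) is shoved more than 40 mm from its place (distance of any of terminal_c, reel_c, driver_grip from where it was at the start of the episode above 0.04 m).
Of stock1, stock2, stock3 only 1 to 1 are there at a start; the rules pass over those that are not, and their reading is None.
Of relay1, relay2, relay3, relay4, relay5 only 3 to 5 are there at a start; the rules pass over those that are not, and their reading is None.
Of standoff1, standoff2, standoff3, standoff4, standoff5, standoff6 only 4 to 6 are there at a start; the rules pass over those that are not, and their reading is None.
At some moment in a run one of relay1, relay2, relay3, relay4, relay5 may be knocked a few centimetres aside while the robot is not near it.
It also fails if it takes over 208 s, if anything falls off the work surface, if the arm or the gripper's body presses on something with over 40 N, if the wrist force passes 120 N, or if a joint passes its speed limit or range.

## Working session

There is one attempt and no reset: what is moved stays moved. The work goes in short steps, Python scripts to look and compute and a shell command to move; the robot and the scene stay as the last step left them, time stands still between calls to the robot, and variables do not carry over. Pictures are saved under pics/ and viewed, and the job is handed in when it is done.

```bash
ls; mkdir -p pics; python3 - <<'E'
from cell import manip
import cv2
s=manip.read_state();print({k:s[k] for k in ['clock','eef_pos','eef_rot','finger_gap','wrist_force']})
for n in ['scene','top','wrist']:
    c=manip.camera(n);cv2.imwrite(f'pics/{n}0.png',c['img'][:,:,::-1]);print(n,c['intrinsics'],c['origin'],c['orientation'])
E
```

```text
pics
{'clock': 0.0, 'eef_pos': array([ 146.5241815 , -529.83590508,  192.47932826]), 'eef_rot': array([-1.57197118e+00,  6.14498648e-05, -2.87180498e+00]), 'finger_gap': 94.08907119989173, 'wrist_force': array([0.43703105, 0.077715  , 0.37611551])}
scene [[398.75393687   0.         249.57103623]
 [  0.         398.75393687 195.13219676]
 [  0.           0.           1.        ]] [1276.10341226  165.77393121  822.08027269] [-2.38422964  0.00418376  1.79898941]
top [[430.27695558   0.         251.24698964]
 [  0.         430.27695558 187.12490568]
 [  0.           0.           1.        ]] [ 361.47520428  -16.27460873 1282.01203018] [-2.9699363   0.00588862 -1.58746923]
wrist [[292.99892529   0.         259.52872945]
 [  0.         292.99892529 192.83493003]
 [  0.           0.           1.        ]] [ 222.69133525 -509.56533793  383.64627641] [ 2.86853100e+00  1.79237949e-03 -1.30090084e+00]
```

View pics/top0.png

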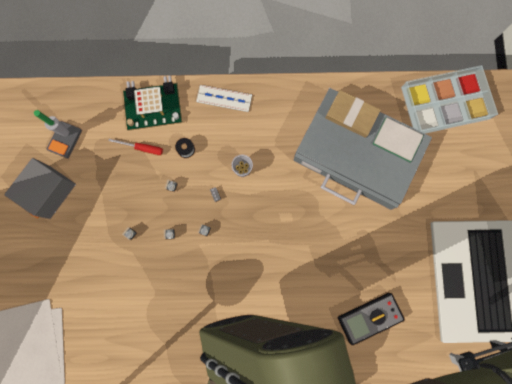

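View pics/scene0.png

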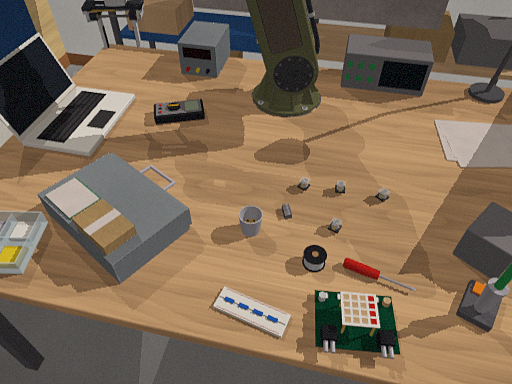

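View pics/wrist0.png

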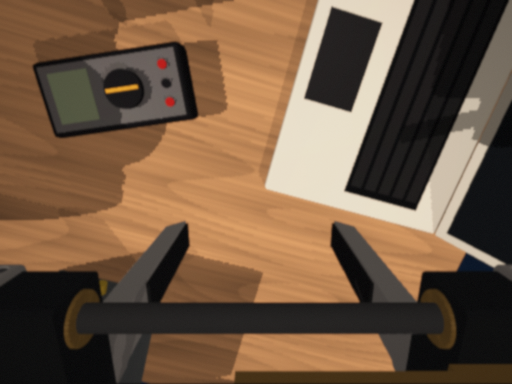

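The top picture shows four relays at about (130,234), (169,234), (205,230) and (171,185). The terminal is at (216,194), the cup at (242,165), the reel at (185,147) and the driver at (150,148). The handle is near (342,188), and the cabinet is turned relative to the world axes.

```bash
cat > h.py <<'E'
from cell import manip
import numpy as np, cv2
from scipy.spatial.transform import Rotation as R
def Rm(rpy): return R.from_euler('xyz',rpy).as_matrix()
def ray(c,px):
    d=np.linalg.inv(c['intrinsics'])@np.array([px[0],px[1],1.]); return np.array(c['origin']),Rm(c['orientation'])@d
def onz(c,px,z):
    o,d=ray(c,px); return o+d*(z-o[2])/d[2]
def proj(c,P):
    p=Rm(c['orientation']).T@(np.array(P,float)-c['origin']); q=c['intrinsics']@p; return q[:2]/q[2]
def tri(obs):
    A=np.zeros((3,3));b=np.zeros(3)
    for c,px in obs:
        o,d=ray(c,px);d=d/np.linalg.norm(d);M=np.eye(3)-np.outer(d,d);A+=M;b+=M@o
    return np.linalg.solve(A,b)
def tool(): 
    s=manip.read_state(); return np.array(s['eef_pos']),Rm(s['eef_rot'])
def move(P,ang=None,s=None):
    "shift in tool axes to TCP target P(world mm); ang: wanted world heading (deg) of jaw axis z for tool down"
    p,r=tool(); d=r.T@(np.array(P,float)-p); print('tool shift',d.round(1),'len',np.linalg.norm(d).round(0))
    if ang is not None:
        # target R: y=down, z=(cos,sin,0)
        best=None
        for a in (ang,ang+180):
            z=np.array([np.cos(np.radians(a)),np.sin(np.radians(a)),0]);y=np.array([0,0,-1.]);x=np.cross(y,z)
            v=np.degrees(R.from_matrix(r.T@np.stack([x,y,z],1)).as_rotvec())
            print(' rotvec for',a,v.round(2))
def st():
    s=manip.read_state();p,r=tool()
    print('t',round(s['clock'],2),'pos',p.round(1),'toolx',r[:,0].round(3),'y',r[:,1].round(3),'z',r[:,2].round(3),'F',np.round(s['wrist_force'],1),'gap',round(s['finger_gap'],1),'q',np.round(s['joints'],2))
def pic(name,f,crop=None,k=1):
    c=manip.camera(name);im=c['img'][:,:,::-1]
    if crop: im=im[crop[1]:crop[3],crop[0]:crop[2]]
    if k>1: im=cv2.resize(im,None,fx=k,fy=k,interpolation=cv2.INTER_CUBIC)
    cv2.imwrite('pics/'+f,im);return c
E
python3 - <<'E'
from h import *
st()
t=pic('top','t1.png',(100,80,440,260),2);s=pic('scene','s1.png',(40,130,440,300),2)
for n in ['handle','insert','bin','relay1_c','cup_c','terminal_c','reel_c','driver_grip']:
  for c,nm in((t,'top'),(s,'scene')):
    z=dict(handle=56,insert=14,bin=14,relay1_c=15.5,cup_c=31,terminal_c=8,reel_c=18,driver_grip=12)[n]
    for d in manip.tip_of(n,c)[:7]: print(n,nm,np.round(d['score'],2),np.round(d['xy'],1),onz(c,d['xy'],z).round(1))
    if n in('relay1_c',): 
      for d in manip.masks_of(n,c)[:7]: print(' mask',np.round(d['score'],2),np.round(d['xy'],1),d['pixels'].sum(),onz(c,d['xy'],z).round(1))
E
```

```text
t 0.15 pos [ 146.5 -529.9  192.6] toolx [-0.964 -0.267 -0.   ] y [-0.     0.001 -1.   ] z [ 0.267 -0.964 -0.001] F [-0.5  0.7  0.3] gap 94.2 q [-1.37  0.3   1.52 -0.    1.32 -0.07]
handle top 0.88 [337.8 194.5] [ 548.2 -261.5   56. ]
handle top 0.58 [171.6 232.4] [447.5 216.   56. ]
handle scene 0.82 [161.9 172.9] [ 542.5 -259.4   56. ]
handle scene 0.45 [304.9 180.4] [483.6 133.9  56. ]
insert top 0.83 [365.3 170.6] [ 625.7 -356.1   14. ]
bin top 0.93 [323.9 152.7] [ 683.4 -234.3   14. ]
bin scene 0.64 [304.  182.5] [449.3 130.8  14. ]
relay1_c top 0.54 [206.6 226.9] [464.7 120.8  15.5]
 mask 0.17 [346.2 184.2] 1294 [ 585.  -296.2   15.5]
relay1_c scene 0.61 [305.1 183.2] [452.9 134.3  15.5]
 mask 0.49 [301.2 182.5] 126 [452.6 123.   15.5]
cup_c top 0.72 [148.3 147.6] [704.4 294.6  31. ]
cup_c top 0.65 [241.4 166.2] [642.2  15.7  31. ]
terminal_c top 0.46 [215.1 193.4] [565.3  96.3   8. ]
terminal_c scene 0.43 [282.  211.9] [568.4  87.8   8. ]
terminal_c scene 0.16 [161.5 172.1] [ 493.6 -288.5    8. ]
reel_c top 0.73 [184.6 150.6] [696.5 187.5  18. ]
reel_c scene 0.65 [313.1 254.6] [695.7 186.   18. ]
driver_grip top 0.8 [146.9 147.5] [710.  303.6  12. ]
driver_grip scene 0.93 [365.2 269.8] [707.3 311.7  12. ]
driver_grip scene 0.6 [300.9 182.2] [448.  121.8  12. ]
```

```bash
python3 - <<'E'
from h import *
import cv2
im=cv2.imread('pics/t1.png');print(im.shape)
E
```

```text
(360, 680, 3)
```

View pics/t1.png

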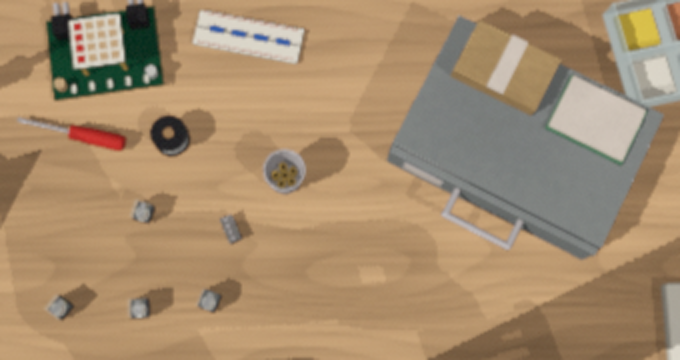

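View pics/s1.png

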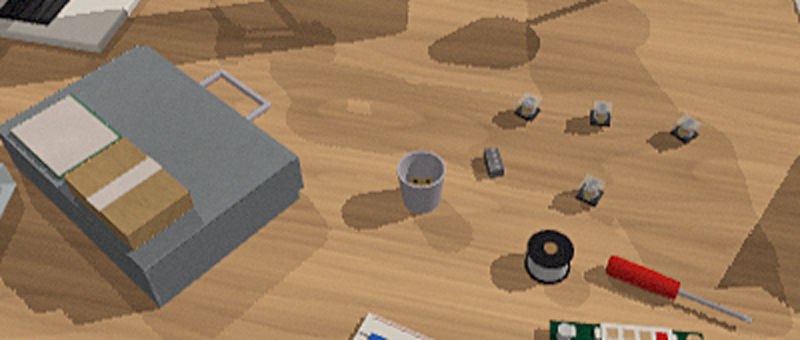

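```bash
python3 - <<'E'
from h import *
t=manip.camera('top')
f=lambda x,y:(x/2+100,y/2+80)
for n,p,z in [('hL',f(447,214),56),('hR',f(510,246),56),('fl',f(390,158),78),('fr',f(588,256),78),('bl',f(460,18),78),('br',f(660,115),78)]:
    print(n,onz(t,p,z).round(1))
for p in [(59,307),(139,308),(209,300),(143,211)]: print(onz(t,f(*p),15.5).round(1))
a=onz(t,f(447,214),56)-onz(t,f(510,246),56);print('bar dir',np.degrees(np.arctan2(a[1],a[0])))
a=onz(t,f(390,158),78)-onz(t,f(588,256),78);print('front dir',np.degrees(np.arctan2(a[1],a[0])),np.linalg.norm(a))
a=onz(t,f(460,18),78)-onz(t,f(390,158),78);print('side dir',np.degrees(np.arctan2(a[1],a[0])),np.linalg.norm(a))
# go above handle, TCP z 193->
move([545,-260,220],-26)
E
```

```text
hL [ 570.8 -221.3   56. ]
hR [ 522.6 -309.5   56. ]
fl [ 650.  -139.6   78. ]
fr [ 503.7 -412.9   78. ]
bl [ 860.3 -250.1   78. ]
br [ 706.7 -531.7   78. ]
[449.2 347.4  15.5]
[445.8 229.8  15.5]
[455.7 127.   15.5]
[590.3 226.1  15.5]
bar dir 61.35352689074342
front dir 61.82606244042166 309.9727047062884
side dir -27.726180050792205 237.5469614487175
tool shift [-456.   -26.9 -154.2] len 482.0
 rotvec for -26 [  0.   -48.54  -0.  ]
 rotvec for 154 [  0.   131.46   0.  ]
```

```bash
python3 -m jog '[-40,-2,-14,0,-5,0,-80,-4,-28,0,-10,0,-120,-6,-42,0,-15,0,-160,-8,-56,0,-20,0,-200,-10,-70,0,-25,0,-240,-13,-84,0,-30,0,-280,-16,-98,0,-35,0,-320,-19,-112,0,-40,0,-360,-22,-126,0,-45,0,-400,-27,-140,0,-46.5,0]' 50; python3 - <<'E'
from h import *
move([543,-262,220],-28);st()
E
```

```text
clock: 2.03
eef_pos: [489.6, -291.5, 219.2]
eef_rot: [-1.571, 0.0, -2.055]
wrist_force: [-0.8, -0.6, 1.3]
finger_gap: 49.8
tool shift [-50.9  -0.8  33.5] len 61.0
 rotvec for -28 [ 0.01  0.26 -0.  ]
 rotvec for 152 [-0.0000e+00 -1.7974e+02 -1.0000e-02]
t 2.03 pos [ 489.6 -291.5  219.2] toolx [-0.465 -0.885 -0.   ] y [-0.  0. -1.] z [ 0.885 -0.465 -0.   ] F [-0.8 -0.6  1.3] gap 49.8 q [-0.6   0.33  1.43 -0.    1.39 -0.12]
```

```bash
python3 -m jog '[-30,0,15,0,0,0,-51,0,33,0,0.3,0,-51,0,33,0,0.3,0,-51,0,33,0,0.3,0]'; python3 - <<'E'
from h import *
st()
w=pic('wrist','w2.png')
for d in manip.tip_of('handle',w)[:3]: print(d['score'],np.round(d['xy'],1),onz(w,d['xy'],56).round(1))
for d in manip.masks_of('handle',w)[:3]: print('m',d['score'],np.round(d['xy'],1),d['pixels'].sum())
E
```

```text
clock: 2.37
eef_pos: [541.9, -262.9, 218.5]
eef_rot: [-1.572, -0.0, -2.063]
wrist_force: [-0.4, -1.1, -0.3]
finger_gap: 50.0
t 2.37 pos [ 541.9 -262.9  218.5] toolx [-0.473 -0.881  0.   ] y [-0.001  0.    -1.   ] z [ 0.881 -0.473 -0.001] F [-0.4 -1.1 -0.3] gap 50.0 q [-0.51  0.4   1.33 -0.    1.42 -0.02]
0.91 [262.9 176.6] [ 545.9 -264.7   56. ]
m 0.94 [300.1 153.9] 5633
```

View pics/w2.png

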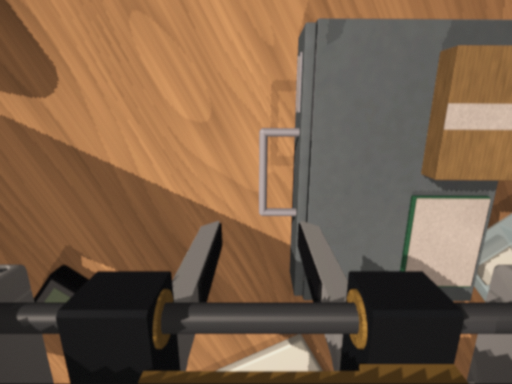

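The wrist view shows the handle bar running vertically from (263,131) to (263,213), between the jaws in x.

```bash
python3 - <<'E'
from h import *
w=manip.camera('wrist')
a=onz(w,(263.5,133),56);b=onz(w,(263.5,211),56);print(a,b,np.linalg.norm(a-b),(a+b)/2,np.degrees(np.arctan2(*(a-b)[1::-1])))
# cabinet top front edge
a=onz(w,(307,22),78);b=onz(w,(303,120),78);print(np.degrees(np.arctan2(*(a-b)[1::-1])))
c=(onz(w,(263.5,133),56)+onz(w,(263.5,211),56))/2
move([c[0],c[1],59],-28)
E
```

```text
[ 570.25736406 -220.00916061   56.        ] [ 524.01835337 -306.3120351    56.        ] 97.90930627362017 [ 547.13785872 -263.16059785   56.        ] 61.81866155936612
61.49172878545572
tool shift [ -4.2 160.4   5.2] len 161.0
 rotvec for -28 [-0.01 -0.41  0.  ]
 rotvec for 152 [-1.0000e-02  1.7959e+02 -2.0000e-02]
```

```bash
python3 -m jog '[-4,40,5,0,0,0,-4,80,5,0,0,0,-4,120,5,0,0,0,-4,150,5,0,0,0,-4,159,5,0,0,0,-4,159,5,0,0,0]' 50; python3 -m jog '[0,0,0,0,0,0,0,0,0,0,0,0,0,0,0,0,0,0,0,0,0,0,0,0,0,0,0,0,0,0,0,0,0,0,0,0]' 0 30;  python3 - <<'E'
from h import *
st()
d=np.array([-np.cos(np.radians(28.2)),np.sin(np.radians(28.2)),0])*134
p,r=tool();print(r.T@d)
E
```

```text
clock: 3.07
eef_pos: [546.3, -262.6, 58.6]
eef_rot: [-1.574, -0.0, -2.066]
wrist_force: [0.8, 0.3, -0.3]
finger_gap: 50.2
clock: 3.57
eef_pos: [547.8, -262.6, 60.7]
eef_rot: [-1.57, -0.0, -2.065]
wrist_force: [0.5, -0.9, -1.0]
finger_gap: 13.5
t 3.57 pos [ 547.8 -262.6   60.7] toolx [-0.475 -0.88   0.   ] y [ 0.001 -0.    -1.   ] z [ 0.88  -0.475  0.001] F [ 0.5 -0.9 -1. ] gap 13.5 q [-0.51  0.56  1.48 -0.    1.1  -0.01]
[ 3.25045276e-01 -1.13325414e-01 -1.33999558e+02]
```

```bash
python3 -m jog '[0,0,0,0,0,0,0,0,0,0,0,0,0,0,-5,0,0,0,0,0,-15,0,0,0,0,0,-27,0,0,0,0,0,-40,0,0,0,0,0,-53,0,0,0,0,0,-66,0,0,0,0,0,-79,0,0,0,0,0,-92,0,0,0]' 0 40;python3 -m jog '[0,0,-12,0,0,0,0,0,-23,0,0,0,0,0,-32,0,0,0,0,0,-39,0,0,0,0,0,-44,0,0,0,0,0,-46,0,0,0,0,0,-46,0,0,0,0,0,-46,0,0,0]'; python3 - <<'E'
from h import *
st()
c=pic('top','t3.png',(260,80,440,260),3)
E
```

```text
clock: 4.4
eef_pos: [465.8, -218.3, 60.1]
eef_rot: [-1.571, 0.0, -2.065]
wrist_force: [0.1, -0.5, 0.7]
finger_gap: 0.3
clock: 5.07
eef_pos: [426.4, -197.1, 60.2]
eef_rot: [-1.57, -0.0, -2.066]
wrist_force: [-0.3, 0.6, -0.7]
finger_gap: 0.4
t 5.07 pos [ 426.4 -197.1   60.2] toolx [-0.475 -0.88   0.   ] y [ 0. -0. -1.] z [ 0.88  -0.475  0.   ] F [-0.3  0.6 -0.7] gap 0.4 q [-0.51  0.29  1.88  0.    0.98 -0.02]
```

View pics/t3.png

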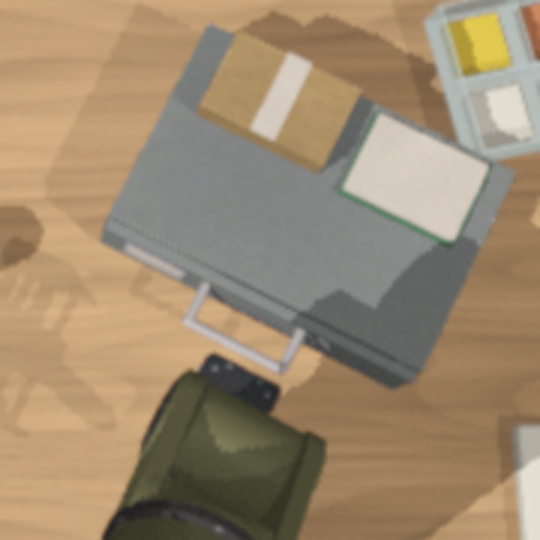

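The drawer did not move: the handle is still at about (339,195) in the top image and the fingers closed empty. I'll re-measure.

```bash
python3 - <<'E'
from h import *
st()
t=manip.camera('top');s=pic('scene','s3.png',(30,120,230,290),4)
a=manip.tip_of('handle',t);b=manip.tip_of('handle',s);print(a[:2],b[:2])
print(tri([(t,a[0]['xy']),(s,b[0]['xy'])]))
print(proj(t,[547,-263,56]),proj(s,[547,-263,56]),'tcp in top',proj(t,tool()[0]),proj(s,tool()[0]))
w=pic('wrist','w3.png')
E
```

```text
t 5.12 pos [ 426.4 -197.1   60.2] toolx [-0.475 -0.88   0.   ] y [ 0. -0. -1.] z [ 0.88  -0.475  0.   ] F [ 0.6 -0.4 -0.2] gap 0.5 q [-0.51  0.29  1.88 -0.    0.98 -0.02]
[{'xy': [338.1, 195.5], 'score': 0.82}] [{'xy': [159.8, 173.5], 'score': 0.9}]
[ 545.64666994 -263.31100653   55.62320469]
[338.3524839  194.88561683] [160.09596042 173.78626708] tcp in top [317.44322571 237.33054199] [196.15519794 148.7445426 ]
```

View pics/s3.png

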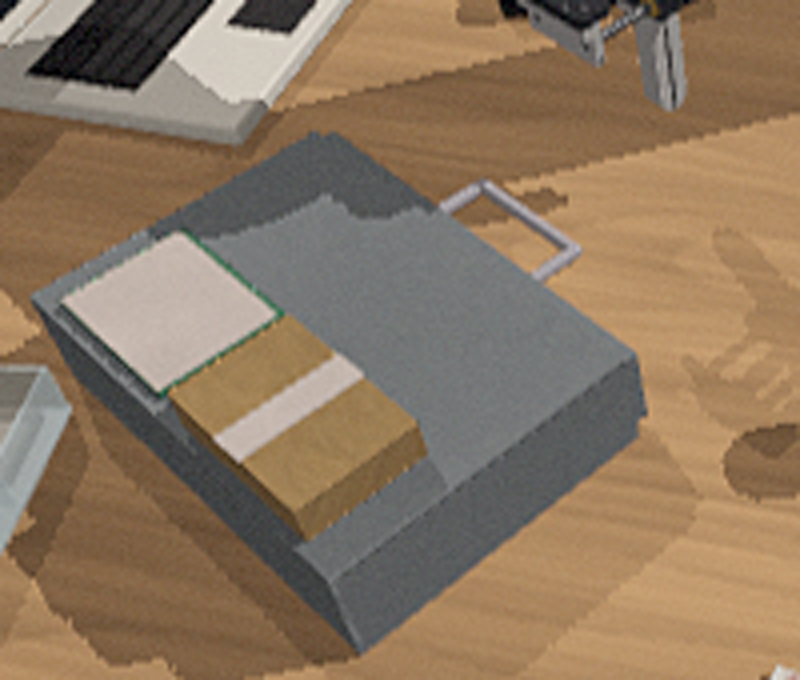

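View pics/w3.png

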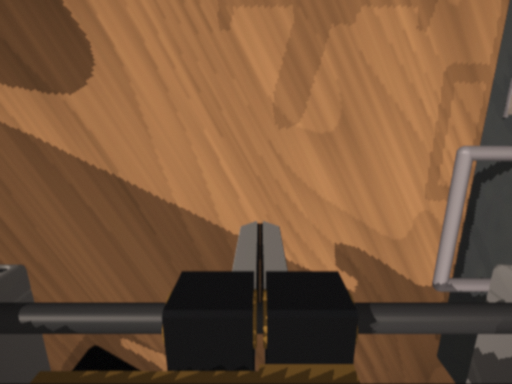

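```bash
python3 - <<'E'
from h import *
s=manip.camera('scene');w=manip.camera('wrist')
p,r=tool();print(manip.tcp_to_tips)
for k in (-22,-10,0,10,22): print(k,proj(s,p+r[:,1]*k).round(1),proj(w,p+r[:,1]*k).round(1))
c,d=ray(w,(260,225));print(r.T@(c-p), r.T@d)
E
```

```text
22.0
-22 [195.4 142.9] [258.9 240.6]
-10 [195.8 146.1] [258.9 232.9]
0 [196.2 148.7] [258.9 227.2]
10 [196.5 151.3] [259. 222.]
22 [196.9 154.4] [259.  216.3]
[ -78.41729146 -191.06869943    0.42749152] [0.37512072 0.9334538  0.00155452]
```

```bash
python3 -m jog '[0,10,0,0,0,0,0,22,0,0,0,0,0,30,0,0,0,0,0,34,0,0,0,0,0,34,0,0,0,0]'; python3 -m jog '[0,1,0,0,0,0,0,2,0,0,0,0,0,3,0,0,0,0,0,3,0,0,0,0]'; python3 -m jog '[0,1,0,0,0,0,0,2,0,0,0,0,0,3,0,0,0,0,0,3,0,0,0,0]'; python3 - <<'E'
from h import *
st()
s=pic('scene','s4.png',(130,90,260,190),6);w=pic('wrist','w4.png')
E
```

```text
clock: 5.88
eef_pos: [425.6, -196.7, 25.0]
eef_rot: [-1.573, 0.0, -2.065]
wrist_force: [0.7, 0.2, 0.3]
finger_gap: 0.6
clock: 6.22
eef_pos: [426.2, -197.0, 23.3]
eef_rot: [-1.57, 0.0, -2.065]
wrist_force: [0.1, -0.9, 0.1]
finger_gap: 0.9
clock: 6.55
eef_pos: [426.1, -196.9, 20.0]
eef_rot: [-1.571, 0.0, -2.065]
wrist_force: [-0.2, 0.4, 0.8]
finger_gap: 0.2
t 6.55 pos [ 426.1 -196.9   20. ] toolx [-0.475 -0.88  -0.   ] y [-0.  0. -1.] z [ 0.88  -0.475 -0.   ] F [-0.2  0.4  0.8] gap 0.2 q [-0.51  0.36  1.9   0.    0.88 -0.02]
```

View pics/s4.png

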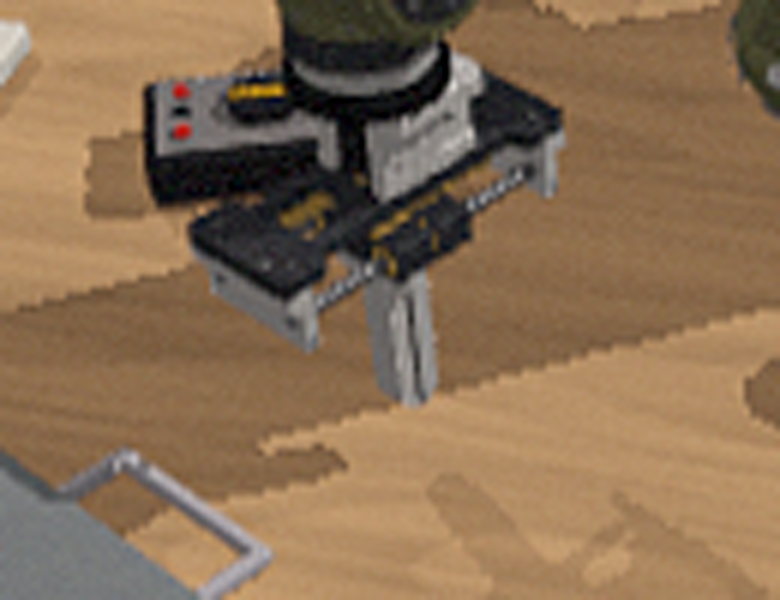

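Nominal tips would already be below the desk, but there is no contact, so the real offset is shorter. I'll keep probing.

```bash
for i in 1 2 3 4 5 6; do :; done; J='python3 -m jog'; python3 -m jog '[0,1,0,0,0,0,0,2,0,0,0,0,0,3,0,0,0,0,0,3,0,0,0,0]'|egrep 'pos|force'; python3 -m jog '[0,1,0,0,0,0,0,2,0,0,0,0,0,3,0,0,0,0,0,3,0,0,0,0]'|egrep 'pos|force'; python3 - <<'E'
from h import *
st()
s=manip.camera('scene');p,r=tool()
for k in (-22,-10,0,10,22): print(k,proj(s,p+r[:,1]*k).round(1))
print(onz(s,(130+413/6,90+400/6),0))
E
```

```text
eef_pos: [426.1, -196.9, 16.9]
wrist_force: [-0.8, 0.8, 0.4]
eef_pos: [426.1, -196.9, 13.9]
wrist_force: [0.6, 0.5, 0.2]
t 7.32 pos [ 426.1 -196.9   13.9] toolx [-0.475 -0.88  -0.   ] y [-0.  0. -1.] z [ 0.88  -0.475 -0.   ] F [0.6 0.5 0.2] gap 0.8 q [-0.51  0.37  1.9  -0.    0.87 -0.02]
-22 [197.  154.9]
-10 [197.4 157.9]
0 [197.8 160.4]
10 [198.1 162.8]
22 [198.5 165.7]
[ 393.9372808  -205.37623485    0.        ]
```

```bash
python3 -m jog '[0,1,0,0,0,0,0,2,0,0,0,0,0,3,0,0,0,0,0,4,0,0,0,0,0,4,0,0,0,0]'|egrep 'pos|force'; python3 -m jog '[0,1,0,0,0,0,0,2,0,0,0,0,0,3,0,0,0,0,0,4,0,0,0,0,0,4,0,0,0,0]'|egrep 'pos|force';python3 -m jog '[0,1,0,0,0,0,0,2,0,0,0,0,0,3,0,0,0,0,0,3,0,0,0,0]'|egrep 'pos|force'; python3 - <<'E'
from h import *
st()
s=pic('scene','s5.png',(130,90,260,190),6)
p,r=tool()
for k in (-22,-10,0,10,22): print(k,proj(s,p+r[:,1]*k).round(1))
E
```

```text
eef_pos: [426.1, -196.9, 9.9]
wrist_force: [-0.1, -0.5, -0.1]
eef_pos: [426.1, -196.9, 6.0]
wrist_force: [-0.1, -1.0, 0.8]
eef_pos: [426.0, -196.9, 2.9]
wrist_force: [0.7, 0.1, 1.3]
t 8.53 pos [ 426.  -196.9    2.9] toolx [-0.475 -0.88  -0.   ] y [-0.  0. -1.] z [ 0.88  -0.475 -0.   ] F [0.7 0.1 1.3] gap 0.2 q [-0.51  0.39  1.91 -0.    0.84 -0.02]
-22 [197.4 157.7]
-10 [197.8 160.6]
0 [198.1 163.1]
10 [198.4 165.5]
22 [198.8 168.4]
```

View pics/s5.png

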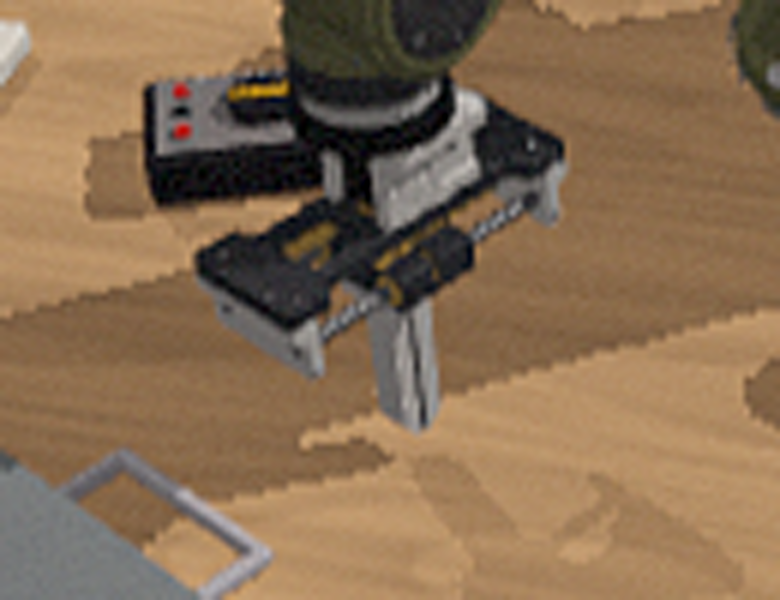

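```bash
python3 -m jog '[0,1,0,0,0,0,0,2,0,0,0,0,0,2,0,0,0,0]'|egrep 'pos|force'; python3 -m jog '[0,1,0,0,0,0,0,2,0,0,0,0,0,2,0,0,0,0]'|egrep 'pos|force'; python3 -m jog '[0,1,0,0,0,0,0,2,0,0,0,0,0,2,0,0,0,0]'|egrep 'pos|force';python3 -m jog '[0,1,0,0,0,0,0,2,0,0,0,0,0,2,0,0,0,0]'|egrep 'pos|force'
```

```text
eef_pos: [426.1, -196.9, 1.0]
wrist_force: [0.7, 0.7, -0.4]
eef_pos: [426.1, -196.9, -1.0]
wrist_force: [1.2, 0.1, -0.3]
eef_pos: [426.1, -196.9, -3.0]
wrist_force: [0.0, 0.5, 0.1]
eef_pos: [426.1, -196.9, -5.0]
wrist_force: [-0.3, -0.4, -0.0]
```

```bash
python3 -m jog '[0,1,0,0,0,0,0,2,0,0,0,0,0,2,0,0,0,0]'|egrep 'pos|force'; python3 -m jog '[0,1,0,0,0,0,0,2,0,0,0,0,0,2,0,0,0,0]'|egrep 'pos|force'; python3 -m jog '[0,1,0,0,0,0,0,2,0,0,0,0,0,2,0,0,0,0]'|egrep 'pos|force'; python3 - <<'E'
from h import *
s=pic('scene','s6.png',(130,90,260,190),6)
E
```

```text
eef_pos: [426.1, -196.9, -7.0]
wrist_force: [-0.4, -0.1, -0.1]
eef_pos: [426.1, -196.9, -9.0]
wrist_force: [-0.2, 0.4, 0.1]
eef_pos: [426.1, -196.9, -11.0]
wrist_force: [-0.3, 0.5, 0.1]
```

View pics/s6.png

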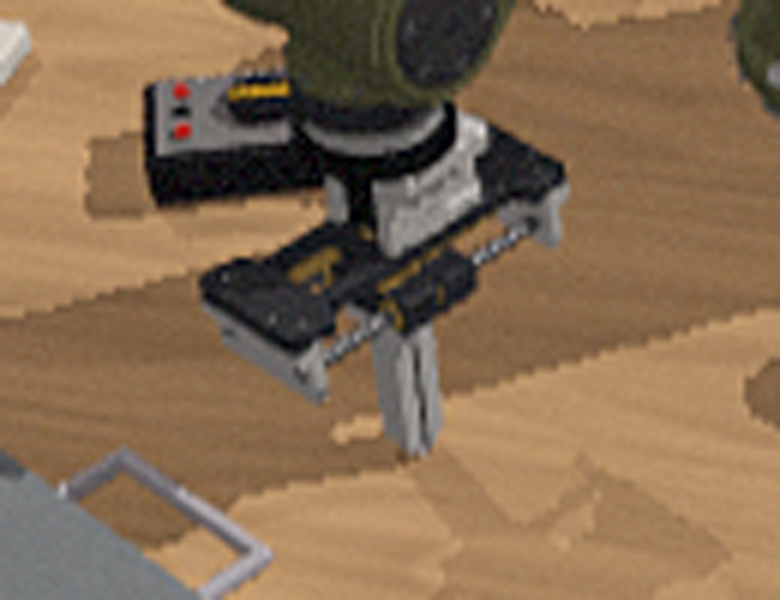

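```bash
python3 -m jog '[0,1,0,0,0,0,0,2,0,0,0,0,0,2,0,0,0,0]'|egrep 'pos|force'; python3 -m jog '[0,1,0,0,0,0,0,2,0,0,0,0,0,2,0,0,0,0]'|egrep 'pos|force'; python3 -m jog '[0,1,0,0,0,0,0,2,0,0,0,0,0,2,0,0,0,0]'|egrep 'pos|force'; python3 - <<'E'
from h import *
s=manip.camera('scene');print(onz(s,(199.2,165.3),0));print(proj(s,[426,-197,0]))
E
```

```text
eef_pos: [426.3, -197.0, -12.2]
wrist_force: [-5.0, 1.6, 12.8]
eef_pos: [426.4, -197.1, -12.5]
wrist_force: [-15.9, 8.5, 45.9]
eef_pos: [426.5, -197.1, -12.7]
wrist_force: [-29.4, 14.5, 81.3]
[ 431.82501349 -191.83840304    0.        ]
[198.18450713 163.79761429]
```

Contact comes at TCP z = -12, so the real tips stand 12 mm behind the reported TCP rather than 22 mm ahead. I'll retract and account for that from here on.

```bash
python3 -m jog '[0,-10,0,0,0,0,0,-50,0,0,0,0,0,-90,0,0,0,0,0,-100,30,0,0,0,0,-100,70,0,0,0,0,-100,110,0,0,0,0,-100,136,0,0,0,0,-100,136,0,0,0,0,-100,136,0,0,0]' 50 40; python3 - <<'E'
from h import *
st()
move([546.5,-263,28])
E
```

```text
clock: 11.93
eef_pos: [545.9, -261.6, 82.2]
eef_rot: [-1.572, 0.0, -2.065]
wrist_force: [-0.4, -0.1, 0.7]
finger_gap: 49.9
t 11.93 pos [ 545.9 -261.6   82.2] toolx [-0.475 -0.88  -0.   ] y [-0.001  0.001 -1.   ] z [ 0.88  -0.475 -0.001] F [-0.4 -0.1  0.7] gap 49.9 q [-0.51  0.53  1.47  0.    1.15 -0.01]
tool shift [ 1.  54.2  1.3] len 54.0
```

```bash
python3 -m jog '[0,30,1,0,0,0,0,50,1,0,0,0,0,54,1,0,0,0,0,54,1,0,0,0,0,54,1,0,0,0]'; python3 -m jog '[0,0,0,0,0,0,0,0,0,0,0,0,0,0,0,0,0,0,0,0,0,0,0,0,0,0,0,0,0,0,0,0,0,0,0,0,0,0,0,0,0,0,0,0,0,0,0,0]' 0 40
```

```text
clock: 12.35
eef_pos: [546.8, -262.0, 30.3]
eef_rot: [-1.57, 0.0, -2.065]
wrist_force: [0.0, 0.9, 1.1]
finger_gap: 50.0
clock: 13.02
eef_pos: [546.8, -262.0, 29.2]
eef_rot: [-1.571, -0.0, -2.065]
wrist_force: [0.5, 1.1, 1.1]
finger_gap: 8.8
```

```bash
python3 -m jog '[0,0,0,0,0,0,0,0,0,0,0,0,0,0,0,0,0,0]' |grep -E "gap|force"; python3 -m jog '[0,0,-2,0,0,0,0,0,-5,0,0,0,0,0,-10,0,0,0,0,0,-10,0,0,0]'
```

```text
wrist_force: [-0.8, 0.1, 1.3]
finger_gap: 9.0
clock: 13.6
eef_pos: [537.2, -256.8, 29.2]
eef_rot: [-1.571, 0.0, -2.065]
wrist_force: [-1.5, 0.1, 2.1]
finger_gap: 8.5
```

```bash
python3 -m jog '[0,0,-6,0,0,0,0,0,-17,0,0,0,0,0,-29,0,0,0,0,0,-41,0,0,0,0,0,-53,0,0,0,0,0,-65,0,0,0,0,0,-77,0,0,0,0,0,-89,0,0,0,0,0,-101,0,0,0,0,0,-111,0,0,0]';python3 -m jog '[0,0,-7,0,0,0,0,0,-12,0,0,0,0,0,-14,0,0,0,0,0,-14,0,0,0]'; python3 - <<'E'
from h import *
c=pic('top','t7.png',(260,80,440,260),3)
E
```

```text
clock: 14.43
eef_pos: [439.6, -203.7, 29.2]
eef_rot: [-1.57, 0.001, -2.065]
wrist_force: [5.0, 3.2, -0.2]
finger_gap: 8.6
clock: 14.77
eef_pos: [427.4, -197.1, 29.2]
eef_rot: [-1.572, 0.001, -2.065]
wrist_force: [0.7, 5.3, 2.7]
finger_gap: 9.0
```

View pics/t7.png

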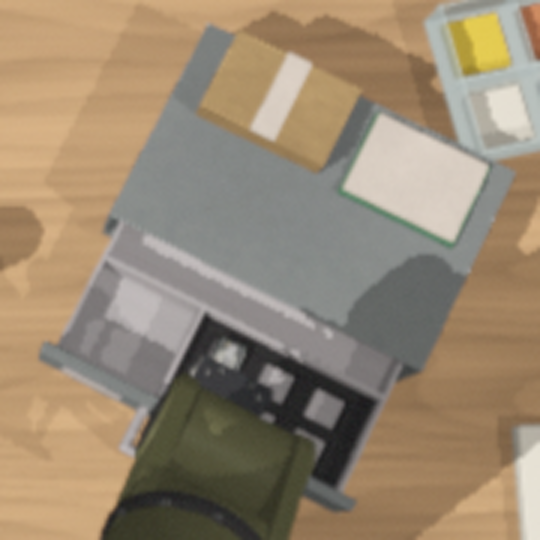

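```bash
python3 -m jog '[0,0,0,0,0,0,0,0,0,0,0,0,0,0,0,0,0,0,0,-30,0,0,0,0,0,-70,0,0,0,0,0,-110,0,0,0,0,0,-150,0,0,0,0,30,-170,25,0,0,0,60,-170,55,0,0,0,90,-170,80,0,0,0]' 46 20;python3 -m jog '[20,0,20,0,0,0,20,0,20,0,0,0,20,0,20,0,0,0]'; python3 - <<'E'
from h import *
st()
w=pic('wrist','w8.png')
t=pic('top','t8.png',(260,80,440,260),3)
for c,n in((w,'w'),(t,'t')):
  for k in('insert','bin','handle','stock1_c'):
    for d in manip.tip_of(k,c)[:2]: print(n,k,round(d['score'],2),np.round(d['xy'],1),onz(c,d['xy'],dict(insert=14,bin=14,handle=56,stock1_c=29.5)[k]).round(1))
E
```

```text
clock: 15.65
eef_pos: [456.4, -316.7, 201.2]
eef_rot: [-1.567, -0.001, -2.064]
wrist_force: [1.8, 0.7, 0.0]
finger_gap: 45.7
clock: 15.9
eef_pos: [463.2, -342.9, 198.2]
eef_rot: [-1.572, 0.0, -2.067]
wrist_force: [0.6, 1.1, 0.3]
finger_gap: 45.9
t 15.9 pos [ 463.2 -342.9  198.2] toolx [-0.476 -0.879 -0.   ] y [-0.001  0.001 -1.   ] z [ 0.879 -0.476 -0.002] F [0.6 1.1 0.3] gap 45.9 q [-0.7   0.36  1.43 -0.    1.35 -0.2 ]
w insert 0.63 [260.9 126. ] [ 493.5 -290.9   14. ]
w handle 0.59 [166.9  81.3] [ 428.2 -200.2   56. ]
t insert 0.62 [347.6 213.2] [ 498.1 -295.9   14. ]
t bin 0.84 [303.3 191.7] [ 564.8 -167.5   14. ]
t bin 0.69 [170.8 232.7] [449.6 226.3  14. ]
t handle 0.76 [316.5 234.4] [ 434.8 -195.3   56. ]
t handle 0.23 [182.7 148.8] [692. 187.  56.]
```

View pics/w8.png

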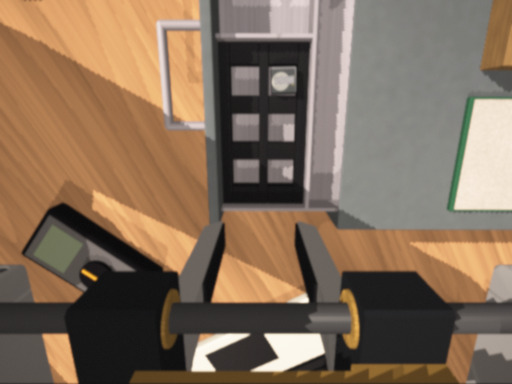

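View pics/t8.png

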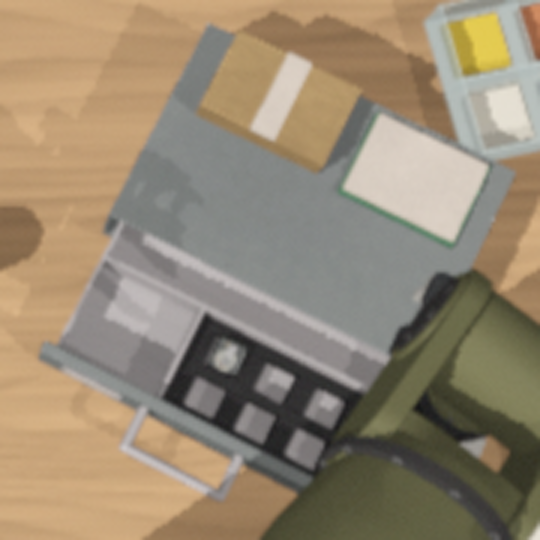

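```bash
python3 - <<'E'
from h import *
w=manip.camera('wrist');im=w['img'];g=cv2.cvtColor(im,cv2.COLOR_RGB2GRAY)
crop=g[35:210,215:310]
cv2.imwrite('pics/c9.png',cv2.resize(im[35:210,215:310,::-1],None,fx=4,fy=4,interpolation=cv2.INTER_NEAREST)[:600])
m=((g>75)).astype(np.uint8);n,l,stt,ct=cv2.connectedComponentsWithStats(m)
for i in range(1,n):
    x,y,ww,hh,a=stt[i]
    if 300<a<1200 and 225<ct[i][0]<305 and 50<ct[i][1]<195: print((x,y,ww,hh,a),ct[i].round(1),onz(w,(x+(ww-1)/2,y+(hh-1)/2),14).round(1),onz(w,(x+(ww-1)/2,y+(hh-1)/2),34).round(1))
print('nadir',proj(w,[w['origin'][0],w['origin'][1],14]))
yaw=np.radians(-28.2);x=np.array([np.cos(yaw),np.sin(yaw)]);y=np.array([-x[1],x[0]])
for c in([494,-292],):
  for px in(-22,22):
    for py in(-54,0,54):
      P=np.array(c)+px*x+py*y
      pts=[proj(w,[*(P+a*x+b*y),z]) for z in(14,34) for a,b in((-16.5,-16.5),(16.5,16.5))]
      print(px,py,np.round(pts).tolist())
E
```

```text
(np.int32(232), np.int32(68), np.int32(28), np.int32(29), np.int32(794)) [245.2  81.9] [ 502.3 -235.4   14. ] [ 502.3 -237.4   34. ]
(np.int32(268), np.int32(68), np.int32(29), np.int32(29), np.int32(716)) [281.8  80.5] [ 541.1 -256.3   14. ] [ 539.  -257.2   34. ]
(np.int32(233), np.int32(115), np.int32(27), np.int32(27), np.int32(711)) [245.7 127.9] [ 476.5 -283.2   14. ] [ 477.9 -282.6   34. ]
(np.int32(268), np.int32(115), np.int32(27), np.int32(28), np.int32(738)) [281.1 128.2] [ 515.  -304.6   14. ] [ 514.2 -302.9   34. ]
(np.int32(233), np.int32(160), np.int32(26), np.int32(23), np.int32(571)) [246. 171.] [ 449.3 -330.9   14. ] [ 452.1 -327.9   34. ]
(np.int32(268), np.int32(160), np.int32(26), np.int32(24), np.int32(574)) [280.1 171.1] [ 489.3 -353.2   14. ] [ 489.9 -349.    34. ]
nadir [259.46310648 110.85052978]
-22 -54 [[232.0, 182.0], [257.0, 157.0], [231.0, 186.0], [257.0, 160.0]]
-22 0 [[231.0, 141.0], [257.0, 114.0], [230.0, 143.0], [257.0, 114.0]]
-22 54 [[230.0, 96.0], [257.0, 67.0], [228.0, 95.0], [257.0, 64.0]]
22 -54 [[266.0, 182.0], [291.0, 157.0], [266.0, 186.0], [293.0, 160.0]]
22 0 [[266.0, 141.0], [293.0, 114.0], [266.0, 142.0], [294.0, 114.0]]
22 54 [[266.0, 96.0], [294.0, 67.0], [266.0, 95.0], [296.0, 64.0]]
```

View pics/c9.png

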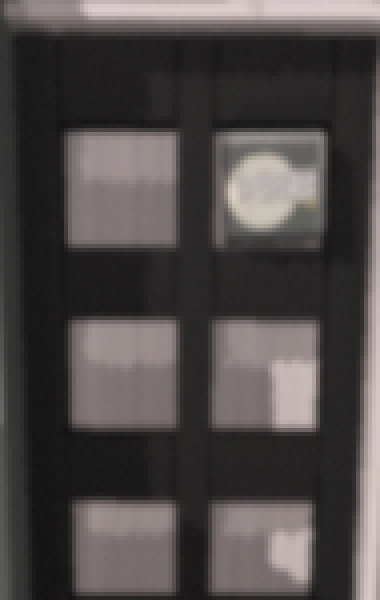

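The wrist view shows the stock relay in the pocket at pixel (282,81), which is (+22,+54), and five free pockets. The insert centre is near (496,-293). Next I'll look at the relays.

```bash
python3 -m jog '[-36,-10,-18,0,0,0,-72,-20,-36,0,0,0,-108,-20,-54,0,0,0,-144,-20,-72,0,0,0,-180,-20,-90,0,0,0,-216,-20,-108,0,0,0,-252,-20,-126,0,0,0,-288,-20,-144,0,0,0,-324,-20,-162,0,0,0,-360,-20,-180,0,0,0]' 46 20;python3 -m jog '[-36,0,-18,0,0,0,-72,0,-36,0,0,0,-108,0,-54,0,0,0,-110,0,-54,0,0,0,-110,0,-54,0,0,0,-110,0,-54,0,0,0]'; cat >> h.py <<'E'
def dets(c,n,z,top=8,show=True):
    out=[]
    for d in manip.tip_of(n,c)[:top]:
        P=onz(c,d['xy'],z);out.append(P)
        if show: print(n,round(d['score'],2),np.round(d['xy'],1),P.round(1))
    return out
E
python3 - <<'E'
from h import *
st()
w=pic('wrist','w10.png')
dets(w,'relay1_c',15.5)
for d in manip.masks_of('relay1_c',w): print(round(d['score'],2),np.round(d['xy'],1),d['pixels'].sum())
E
```

```text
clock: 17.28
eef_pos: [475.8, 62.2, 219.5]
eef_rot: [-1.57, 0.0, -2.065]
wrist_force: [1.4, -0.3, -0.9]
finger_gap: 45.9
clock: 17.78
eef_pos: [480.8, 182.4, 219.0]
eef_rot: [-1.571, -0.0, -2.065]
wrist_force: [0.5, -0.2, -0.2]
finger_gap: 46.1
t 17.78 pos [480.8 182.4 219. ] toolx [-0.474 -0.88   0.   ] y [-0. -0. -1.] z [ 0.88  -0.474 -0.   ] F [ 0.5 -0.2 -0.2] gap 46.1 q [ 0.29  0.2   1.58 -0.    1.36  0.79]
relay1_c 0.81 [262.8 210.3] [457.8 129.   15.5]
0.59 [260.9 209.8] 460
```

View pics/w10.png

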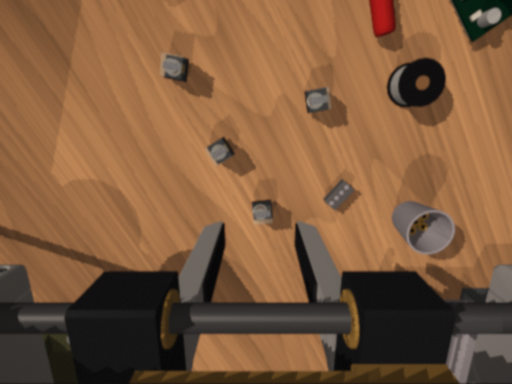

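```bash
cat >> h.py <<'E'
from scipy.optimize import minimize
def satmask(c):
    hsv=cv2.cvtColor(c['img'],cv2.COLOR_RGB2HSV); return (hsv[...,1]<75)
def boxfit(c,px,half=(14,14),h=31,z0=0,rad=40,mask=None,show=None):
    m=satmask(c) if mask is None else mask
    n,l,s,ct=cv2.connectedComponentsWithStats(m.astype(np.uint8),connectivity=4)
    best=min((i for i in range(1,n) if s[i][4]>60),key=lambda i:np.hypot(*(ct[i]-px)))
    m=(l==best); x,y,w,hh,a=s[best]
    K=4
    x0,y0,x1,y1=x-8,y-8,x+w+8,y+hh+8
    M=cv2.resize(m[max(y0,0):y1,max(x0,0):x1].astype(np.float32),None,fx=K,fy=K,interpolation=cv2.INTER_LINEAR)
    x0=max(x0,0);y0=max(y0,0)
    def sil(v):
        ca,sa=np.cos(v[2]),np.sin(v[2]);P=[]
        for zz in (z0,z0+h):
            for i,j in((-1,-1),(1,-1),(1,1),(-1,1)):
                a_,b_=i*half[0],j*half[1];P.append(proj(c,[v[0]+ca*a_-sa*b_,v[1]+sa*a_+ca*b_,zz]))
        P=(np.array(P)-[x0-.5,y0-.5])*K-.5
        H=cv2.convexHull(P.astype(np.float32));o=np.zeros(M.shape,np.uint8)
        cv2.fillConvexPoly(o,np.round(H*16).astype(np.int32),255,cv2.LINE_AA,4);return o/255.
    def cost(v): 
        o=sil(v);return 1-np.minimum(o,M).sum()/np.maximum(o,M).sum()
    p=onz(c,ct[best],z0+h/2)
    r=min((minimize(cost,[p[0],p[1],a0],method='Nelder-Mead',options=dict(initial_simplex=np.array([[p[0],p[1],a0],[p[0]+4,p[1],a0],[p[0],p[1]+4,a0],[p[0],p[1],a0+.25]]),xatol=.02,fatol=1e-5)) for a0 in np.radians([0,22,45,67])),key=lambda r:r.fun)
    return r.x[:2],np.degrees(r.x[2])%90,r.fun,a
E
python3 - <<'E'
from h import *
w=manip.camera('wrist')
for p in [(262,210),(220,150),(175,68),(317,100)]:
    x,a,f,ar=boxfit(w,p);print(p,x.round(1),a.round(1),round(f,3),ar)
x,a,f,ar=boxfit(w,(338,194),half=(20,10),h=16);print('terminal',x,a,f)
cv2.imwrite('pics/m10.png',satmask(w)*255)
E
```

```text
(262, 210) [456.1 128.4] 67.9 0.395 325
(220, 150) [449.4 230.9] 4.6 0.362 354
(175, 68) [451.1 344.6] 42.5 0.389 463
(317, 100) [586.6 228.4] 68.0 0.292 450
terminal [562.79366573  97.424966  ] 23.374165702899315 0.19048351435467503[ WARN:0@2.958] global loadsave.cpp:1063 imwrite_ Unsupported depth image for selected encoder is fallbacked to CV_8U.
```

View pics/m10.png

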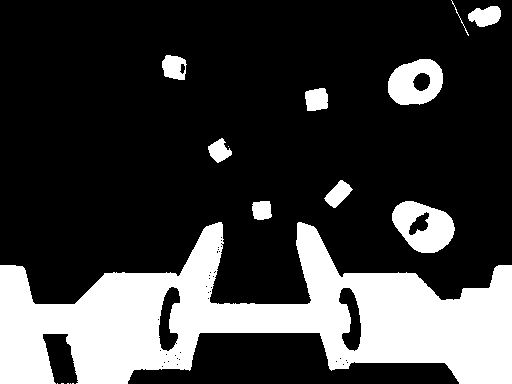

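```bash
python3 - <<'E'
from h import *
w=manip.camera('wrist')
T=[cv2.resize(w['img'][y-18:y+18,x-18:x+18,::-1],(280,280),interpolation=cv2.INTER_CUBIC) for x,y in [(262,210),(220,150),(175,68),(317,100)]]
cv2.imwrite('pics/z10.png',np.vstack([np.hstack(T[:2]),np.hstack(T[2:])]))
for P,a in [((456,128),68)]:
  for z in(0,31): print(z,[proj(w,[P[0]+14*np.sqrt(2)*np.cos(np.radians(a+45+90*k)),P[1]+14*np.sqrt(2)*np.sin(np.radians(a+45+90*k)),z]).round(1).tolist() for k in range(4)])
E
```

```text
0 [[251.0, 199.6], [253.3, 217.5], [272.0, 215.5], [270.1, 197.6]]
31 [[250.4, 206.2], [252.8, 225.3], [272.9, 223.2], [270.8, 204.1]]
```

View pics/z10.png

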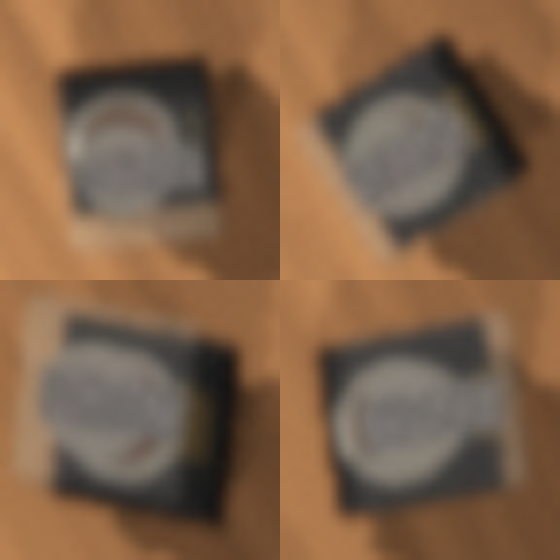

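```bash
python3 - <<'E'
from h import *
w=manip.camera('wrist')
hsv=cv2.cvtColor(w['img'],cv2.COLOR_RGB2HSV)
m=(hsv[...,1]<80)|(hsv[...,2]<70)
for p in [(262,210),(220,150),(175,68),(317,100)]:
  for z0,h in((0,6),(3,6),(0,10),(8,4)):
    x,a,f,ar=boxfit(w,p,h=h,z0=z0,mask=m);print(p,z0,h,x.round(1),a.round(1),round(f,3),ar)
E
```

```text
(262, 210) 0 6 [455.2 126.1] 66.3 0.102 355
(262, 210) 3 6 [455.7 127.1] 67.1 0.109 355
(262, 210) 0 10 [455.5 126.6] 65.1 0.142 355
(262, 210) 8 4 [456.1 128.2] 67.0 0.104 355
(220, 150) 0 6 [445.6 230.3] 4.9 0.121 403
(220, 150) 3 6 [446.2 230.6] 4.6 0.129 403
(220, 150) 0 10 [445.9 230.5] 4.6 0.137 403
(220, 150) 8 4 [446.9 230.6] 5.2 0.134 403
(175, 68) 0 6 [448.6 349.1] 50.2 0.123 543
(175, 68) 3 6 [449.  348.5] 50.9 0.127 543
(175, 68) 0 10 [448.6 348.8] 49.1 0.133 543
(175, 68) 8 4 [449.8 347.5] 51.0 0.131 543
(317, 100) 0 6 [591.9 227.3] 71.6 0.108 463
(317, 100) 3 6 [591.6 227.5] 72.4 0.117 463
(317, 100) 0 10 [591.8 227.4] 72.4 0.128 463
(317, 100) 8 4 [590.8 227.7] 72.2 0.122 463
```

```bash
python3 - <<'E'
from h import *
move([455.5,126.6,150],66.5)
E
```

```text
tool shift [60.7 69.3  3.8] len 92.0
 rotvec for 66.5 [-1.000e-02 -9.492e+01  0.000e+00]
 rotvec for 246.5 [-0.000e+00  8.508e+01 -1.000e-02]
```

```bash
python3 -m jog '[10,5,1,0,-7,0,20,10,1,0,-14,0,30,20,2,0,-21,0,40,30,3,0,-28,0,50,40,4,0,-35,0,60,50,4,0,-42,0,61,60,4,0,-49,0,61,69,4,0,-56,0,61,69,4,0,-63,0,61,69,4,0,-70,0]' 46 20;python3 -m jog '[0,0,0,0,-7,0,0,0,0,0,-14,0,0,0,0,0,-21,0,0,0,0,0,-25,0,0,0,0,0,-25,0]'; cat >> h.py <<'E'
def relays(c,pxs,h=6,z0=2):
    hsv=cv2.cvtColor(c['img'],cv2.COLOR_RGB2HSV);m=(hsv[...,1]<80)|(hsv[...,2]<70)
    for p in pxs:
        x,a,f,ar=boxfit(c,p,h=h,z0=z0,mask=m);print(p,x.round(1),'yaw',a.round(1),'res',round(f,3),ar)
E
python3 - <<'E'
from h import *
st();w=pic('wrist','w11.png')
p=proj(w,[455.5,126.6,5]);print(p);relays(w,[p])
t=pic('top','t11.png',(100,80,260,260),3)
E
```

```text
clock: 18.92
eef_pos: [455.3, 126.5, 149.8]
eef_rot: [-1.571, 0.0, -0.839]
wrist_force: [0.6, 0.6, 0.8]
finger_gap: 46.1
clock: 19.33
eef_pos: [455.5, 126.7, 150.3]
eef_rot: [-1.571, -0.0, -0.405]
wrist_force: [-0.0, 0.5, -0.1]
finger_gap: 45.8
t 19.33 pos [455.5 126.7 150.3] toolx [ 0.919 -0.394  0.   ] y [ 0.  0. -1.] z [0.394 0.919 0.   ] F [-0.   0.5 -0.1] gap 45.8 q [ 0.19  0.17  1.79  0.    1.19 -0.97]
[259.5019839  179.68184363]
[259.5019839  179.68184363] [458.2 127.5] yaw 67.6 res 0.118 548
```

View pics/w11.png

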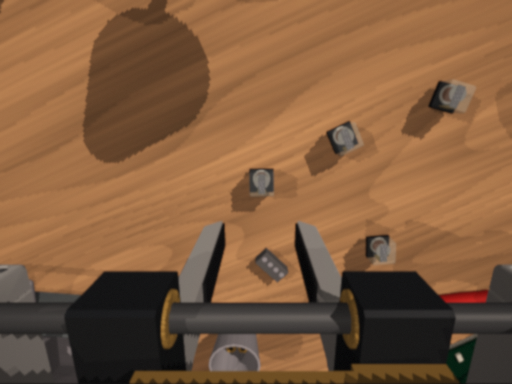

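```bash
python3 -m jog '[0,40,1,0,0,0,0,80,1,0,0,0,0,110,1,0,0,0,0,130,1,0,0,0,0,142,1,0,0,0,0,142,1,0,0,0,0,142,1,0,0,0]' 46 15;python3 -m jog '[0,0,0,0,0,0,0,0,0,0,0,0,0,0,0,0,0,0,0,0,0,0,0,0,0,0,0,0,0,0,0,0,0,0,0,0]' 20 15; python3 - <<'E'
from h import *
st();w=pic('wrist','w12.png')
E
```

```text
clock: 20.02
eef_pos: [455.8, 127.9, 8.2]
eef_rot: [-1.571, 0.001, -0.409]
wrist_force: [0.7, 0.3, -0.3]
finger_gap: 45.9
clock: 20.52
eef_pos: [456.3, 128.1, 9.0]
eef_rot: [-1.57, -0.001, -0.408]
wrist_force: [-2.2, 0.5, 7.1]
finger_gap: 27.9
t 20.52 pos [456.3 128.1   9. ] toolx [ 0.918 -0.396  0.001] y [ 0.001  0.    -1.   ] z [0.396 0.918 0.001] F [-2.2  0.5  7.1] gap 27.9 q [ 0.2   0.38  1.9  -0.    0.86 -0.97]
```

View pics/w12.png

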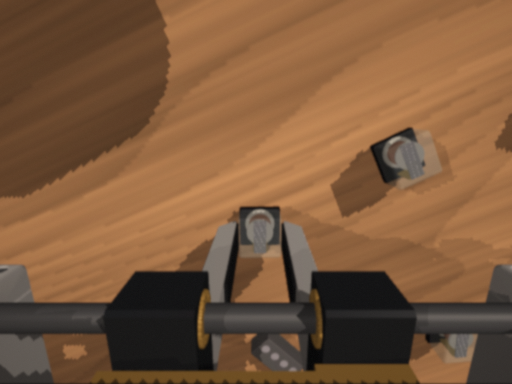

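Relay A is gripped (gap 27.9) and stands between the pads at about (260,230). I'll work out the in-hand offset and the carry move.

```bash
python3 - <<'E'
from h import *
w=manip.camera('wrist');p,r=tool()
for ox in(-6,-3,0,3): 
  q=p+r[:,0]*(ox-14);print(ox,[proj(w,[q[0],q[1],z]).round(1).tolist() for z in(0,3,8)])
# bias check handle bar in w8 via saved png not avail; carry
ins=np.array([496.8,-291.8]);yaw=np.radians(-28.2);X=np.array([np.cos(yaw),np.sin(yaw)]);Y=np.array([-X[1],X[0]])
for px,py in((22,0),(22,-54),(-22,54),(-22,0),(-22,-54)): print(px,py,(ins+px*X+py*Y).round(1))
P=ins+22*X+0*Y
move([*P,120],61.8)
E
```

```text
-6 [[259.8, 195.8], [259.8, 197.0], [259.8, 199.0]]
-3 [[259.8, 199.8], [259.8, 201.0], [259.8, 203.2]]
0 [[259.8, 203.8], [259.8, 205.1], [259.8, 207.4]]
3 [[259.8, 207.8], [259.8, 209.1], [259.8, 211.5]]
22 0 [ 516.2 -302.2]
22 -54 [ 490.7 -349.8]
-22 54 [ 502.9 -233.8]
-22 0 [ 477.4 -281.4]
-22 -54 [ 451.9 -329. ]
tool shift [ 225.6 -111.  -371.2] len 448.0
 rotvec for 61.8 [-0.05  4.85  0.07]
 rotvec for 241.8 [ 1.1000e-01 -1.7515e+02  8.0000e-02]
```

```bash
python3 -m jog '[0,-35,0,0,0,0,0,-75,0,0,0,0,0,-111,0,0,0,0,20,-111,-34,0,0,0,41,-111,-67,0,0.7,0,61,-111,-101,0,1.4,0,82,-111,-135,0,2.1,0,102,-111,-168,0,2.8,0,123,-111,-202,0,3.5,0,143,-111,-236,0,4.2,0]';python3 -m jog '[20,0,-34,0,0.6,0,41,0,-67,0,0.6,0,61,0,-101,0,0.6,0,76,0,-125,0,0.6,0,82,0,-135,0,0.6,0,82,0,-135,0,0.6,0]'; python3 - <<'E'
from h import *
st();w=pic('wrist','w13.png')
move([516.2,-302.2,120],61.8)
dets(w,'insert',14)
E
```

```text
clock: 21.45
eef_pos: [493.5, -147.4, 119.6]
eef_rot: [-1.571, -0.001, -0.481]
wrist_force: [0.4, -0.4, -0.4]
finger_gap: 27.7
clock: 21.95
eef_pos: [503.5, -304.9, 118.9]
eef_rot: [-1.571, 0.0, -0.494]
wrist_force: [0.2, 0.6, -0.5]
finger_gap: 27.7
t 21.95 pos [ 503.5 -304.9  118.9] toolx [ 0.881 -0.474 -0.   ] y [-0. -0. -1.] z [ 0.474  0.881 -0.   ] F [ 0.2  0.6 -0.5] gap 27.7 q [-0.61  0.45  1.49 -0.    1.2  -1.68]
tool shift [10.6 -1.1  6.8] len 13.0
 rotvec for 61.8 [-0.01 -0.03 -0.03]
 rotvec for 241.8 [ 5.0000e-02  1.7997e+02 -2.0000e-02]
insert 0.9 [263.5 175.7] [ 493.4 -294.9   14. ]
```

View pics/w13.png

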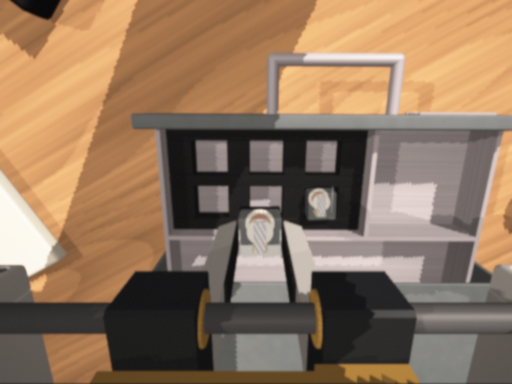

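```bash
cat >> h.py <<'E'
yaw=np.radians(-28.2);X=np.array([np.cos(yaw),np.sin(yaw)]);Y=np.array([-X[1],X[0]])
def inspx(c,boxes,guess):
    "boxes: dict (px,py)->(x0,y0,x1,y1) light-square edges; find insert centre fitting floor-seen-through-opening"
    def model(ins,px,py):
        S=[]
        for z in(14,34):
            pts=np.array([proj(c,[*(ins+(px+a)*X+(py+b)*Y),z]) for a in(-16.5,16.5) for b in(-16.5,16.5)])
            S.append([pts[:,0].min(),pts[:,1].min(),pts[:,0].max(),pts[:,1].max()])
        S=np.array(S);return np.array([S[:,0].max(),S[:,1].max(),S[:,2].min(),S[:,3].min()])
    from scipy.optimize import least_squares
    f=lambda v:np.concatenate([model(v,*k)-np.array(b) for k,b in boxes.items()])
    r=least_squares(f,guess,loss='soft_l1');print('insert meas',r.x.round(1),'res px',np.abs(f(r.x)).mean().round(2),np.abs(f(r.x)).max().round(1));return r.x
def pockets(c,ins0,thr=75):
    g=cv2.cvtColor(c['img'],cv2.COLOR_RGB2GRAY);n,l,s,ct=cv2.connectedComponentsWithStats((g>thr).astype(np.uint8),connectivity=4)
    B={}
    for px in(-22,22):
        for py in(-54,0,54):
            q=proj(c,[*(np.array(ins0)+px*X+py*Y),18])
            for i in range(1,n):
                x,y,w,h,a=s[i]
                if a>250 and a/(w*h)>.85 and .75<w/h<1.33 and np.hypot(*(ct[i]-q))<12: B[(px,py)]=(x-.5,y-.5,x+w-.5,y+h-.5)
    print({k:[float(u) for u in v] for k,v in B.items()})
    p,r=tool();m=inspx(c,B,ins0);t=m-1.9*r[:2,0];print('bias-corrected',t.round(1));return t
E
python3 - <<'E'
from h import *
w=manip.camera('wrist');pockets(w,(495,-293))
# handle bar measured: row ~59 center
E
```

```text
{(-22, -54): [192.5, 141.5, 224.5, 172.5], (-22, 0): [246.5, 141.5, 280.5, 172.5], (-22, 54): [302.5, 141.5, 333.5, 173.5], (22, -54): [195.5, 186.5, 225.5, 213.5], (22, 54): [304.5, 188.5, 332.5, 220.5]}
insert meas [ 495.5 -293.3] res px 1.05 7.6
bias-corrected [ 493.8 -292.4]
```

```bash
python3 - <<'E'
from h import *
w=manip.camera('wrist')
B={(-22, -54): [192.5, 141.5, 224.5, 172.5], (-22, 0): [246.5, 141.5, 280.5, 172.5], (-22, 54): [302.5, 141.5, 333.5, 173.5], (22, -54): [195.5, 186.5, 225.5, 213.5]}
m=inspx(w,B,(495,-293))
P=m+22*X
print(P);move([*P,120],61.8)
p,r=tool()
print([proj(w,p+r[:,0]*o).round(1) for o in(0,)])
E
```

```text
insert meas [ 495.3 -292.9] res px 0.43 1.1
[ 514.72920211 -303.31928214]
tool shift [10.3 -0.7  3.4] len 11.0
 rotvec for 61.8 [-0.01  0.13 -0.01]
 rotvec for 241.8 [-1.0000e-02 -1.7987e+02  2.0000e-02]
[array([260. , 226.9])]
```

```bash
python3 -m jog '[10,20,3.3,0,0,0,10.4,50,3.3,0,0,0,10.4,68,3.3,0,0,0,10.4,70,3.3,0,0,0,10.4,70,3.3,0,0,0]'; python3 - <<'E'
from h import *
st();w=pic('wrist','w14.png',(130,100,390,270),3)
m=inspx
move([514.9,-303.6,26],61.8)
E
```

```text
clock: 22.57
eef_pos: [514.6, -303.7, 48.9]
eef_rot: [-1.571, 0.001, -0.49]
wrist_force: [0.3, 0.1, 0.0]
finger_gap: 27.5
t 22.57 pos [ 514.6 -303.7   48.9] toolx [ 0.882 -0.471 -0.001] y [-0.001  0.001 -1.   ] z [0.471 0.882 0.   ] F [0.3 0.1 0. ] gap 27.5 q [-0.59  0.55  1.51  0.    1.07 -1.68]
tool shift [-0.6 24.2  0.6] len 24.0
 rotvec for 61.8 [0.   0.12 0.04]
 rotvec for 241.8 [ 7.0000e-02 -1.7988e+02 -1.0000e-02]
```

View pics/w14.png

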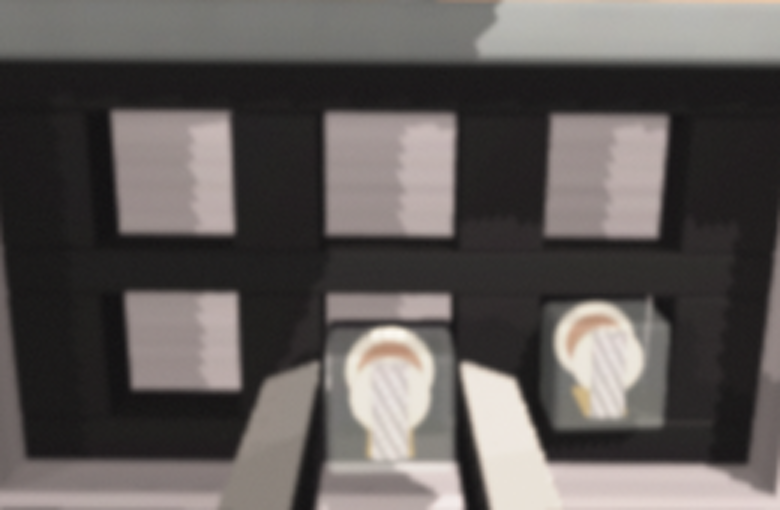

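The relay lines up with the pocket: in the crop it spans columns 325-455 and the pocket 325-453. I'll lower it.

```bash
python3 -m jog '[0,5,0,0,0,0,0,10,0,0,0,0,0,13,0,0,0,0,0,13,0,0,0,0]'|egrep 'pos|force'; python3 -m jog '[0,4,0,0,0,0,0,8,0,0,0,0,0,10,0,0,0,0,0,10,0,0,0,0]'|egrep 'pos|force|gap'
```

```text
eef_pos: [514.4, -304.8, 35.8]
wrist_force: [0.2, -0.0, -0.6]
eef_pos: [514.3, -304.8, 25.5]
wrist_force: [1.4, 0.0, -0.8]
finger_gap: 28.0
```

```bash
python3 -m jog '[0,0,0,0,0,0,0,0,0,0,0,0,0,0,0,0,0,0,0,0,0,0,0,0]' 38;python3 -m jog '[0,-20,0,0,0,0,0,-50,0,0,0,0,0,-90,0,0,0,0,0,-124,0,0,0,0,0,-124,0,0,0,0]' ; python3 - <<'E'
from h import *
st();w=pic('wrist','w15.png',(130,60,390,270),3)
move([446.2,230.6,150],4.6)
move([446.2,230.6,150],94.6)
E
```

```text
clock: 23.62
eef_pos: [514.7, -305.0, 26.3]
eef_rot: [-1.571, -0.0, -0.491]
wrist_force: [-0.2, -0.1, 0.1]
finger_gap: 37.9
clock: 24.03
eef_pos: [516.8, -306.4, 157.7]
eef_rot: [-1.572, -0.011, -0.491]
wrist_force: [0.9, -1.6, 1.8]
finger_gap: 38.2
t 24.03 pos [ 516.8 -306.4  157.7] toolx [ 0.882 -0.472  0.011] y [ 0.009 -0.006 -1.   ] z [ 0.472  0.882 -0.001] F [ 0.9 -1.6  1.8] gap 38.2 q [-0.6   0.44  1.42 -0.    1.27 -1.68]
tool shift [-314.5    1.6  440.1] len 541.0
 rotvec for 4.6 [-0.15 57.26  0.37]
 rotvec for 184.6 [   0.44 -122.74    0.18]
tool shift [-314.5    1.6  440.1] len 541.0
 rotvec for 94.6 [  0.15 -32.74   0.36]
 rotvec for 274.6 [ -0.48 147.26   0.2 ]
```

View pics/w15.png

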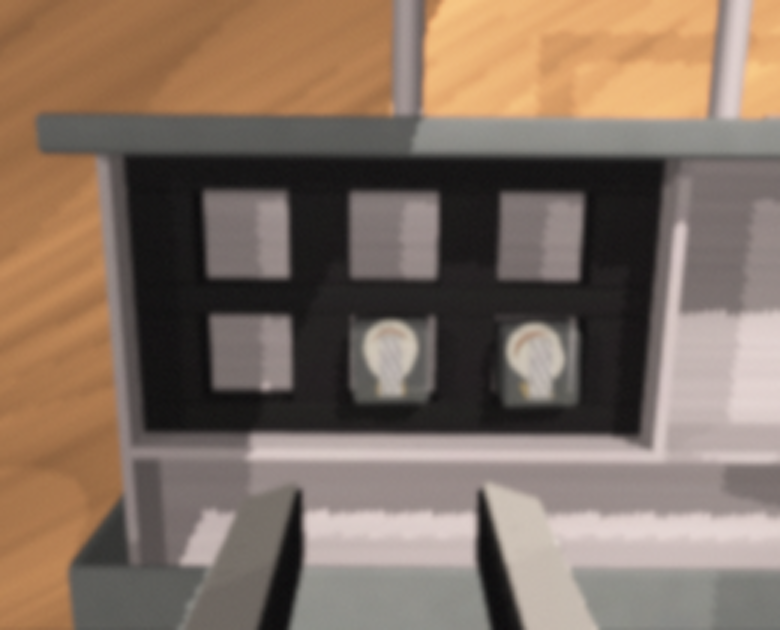

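Relay A is seated like the stock one. Relay B is next.

```bash
python3 -m jog '[-22,0,31,0,-3,0,-45,0,62,0,-6,0,-67,0,94,0,-9,0,-90,0,125,0,-12,0,-112,0,157,0,-15,0,-135,0,188,0,-18,0,-157,0,220,0,-21,0,-180,0,251,0,-24,0,-202,0,283,0,-27,0,-225,0,314,0,-30,0]' 46 15;python3 -m jog '[-9,0,36,0,-2.7,0,-18,0,71,0,-2.7,0,-27,0,105,0,-2.7,0,-28,0,106,0,-2.7,0,-28,0,106,0,-2.7,0,-28,0,106,0,-2.7,0]'; python3 - <<'E'
from h import *
st();w=pic('wrist','w16.png')
p=proj(w,[446.2,230.6,5]);print(p);relays(w,[p],h=4,z0=8)
move([446.2,230.6,150],94.6)
E
```

```text
clock: 24.92
eef_pos: [463.3, 79.8, 149.3]
eef_rot: [-1.571, 0.001, 0.035]
wrist_force: [1.6, 0.1, 0.4]
finger_gap: 46.1
clock: 25.42
eef_pos: [432.7, 182.7, 149.5]
eef_rot: [-1.571, 0.001, 0.08]
wrist_force: [1.0, -0.2, 0.3]
finger_gap: 46.0
t 25.42 pos [432.7 182.7 149.5] toolx [ 0.997  0.08  -0.001] y [-0.001 -0.    -1.   ] z [-0.08   0.997 -0.   ] F [ 1.  -0.2  0.3] gap 46.0 q [ 0.32  0.17  1.79 -0.    1.18 -1.33]
[298.97213229 194.11203362]
[298.97213229 194.11203362] [447.6 230.5] yaw 3.4 res 0.114 547
tool shift [17.  -0.4 47.2] len 50.0
 rotvec for 94.6 [ 0.02 -0.08 -0.04]
 rotvec for 274.6 [7.0000e-02 1.7992e+02 3.0000e-02]
```

View pics/w16.png

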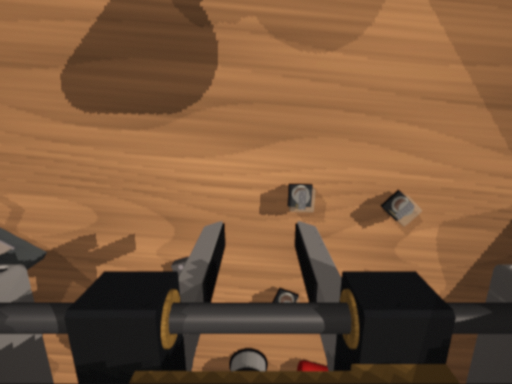

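```bash
python3 -m jog '[18,10,30,0,0,0,18.2,50,46.5,0,0.5,0,18.2,90,46.5,0,0.5,0,18.2,120,46.5,0,0.5,0,18.2,137,46.5,0,0.5,0,18.2,141.5,46.5,0,0.5,0,18.2,141.5,46.5,0,0.5,0,18.2,141.5,46.5,0,0.5,0]' 46 15;python3 -m jog '[0,0,0,0,0,0,0,0,0,0,0,0,0,0,0,0,0,0,0,0,0,0,0,0,0,0,0,0,0,0,0,0,0,0,0,0]' 20 15; python3 - <<'E'
from h import *
st();w=pic('wrist','w17.png',(180,150,340,290),4)
move([490.6,-351,120],61.8)
E
```

```text
clock: 26.13
eef_pos: [448.2, 230.4, 9.6]
eef_rot: [-1.57, -0.001, 0.07]
wrist_force: [-0.2, 0.5, 1.4]
finger_gap: 45.8
clock: 26.63
eef_pos: [447.8, 231.0, 9.6]
eef_rot: [-1.57, -0.001, 0.071]
wrist_force: [-0.8, -2.0, 7.8]
finger_gap: 27.6
t 26.63 pos [447.8 231.    9.6] toolx [0.997 0.071 0.001] y [ 0.001  0.    -1.   ] z [-0.071  0.997  0.   ] F [-0.8 -2.   7.8] gap 27.6 q [ 0.4   0.44  1.81 -0.    0.89 -1.24]
tool shift [   1.5 -110.6 -583.6] len 594.0
 rotvec for 61.8 [-0.04 32.27  0.08]
 rotvec for 241.8 [ 1.0000e-01 -1.4773e+02  5.0000e-02]
```

View pics/w17.png

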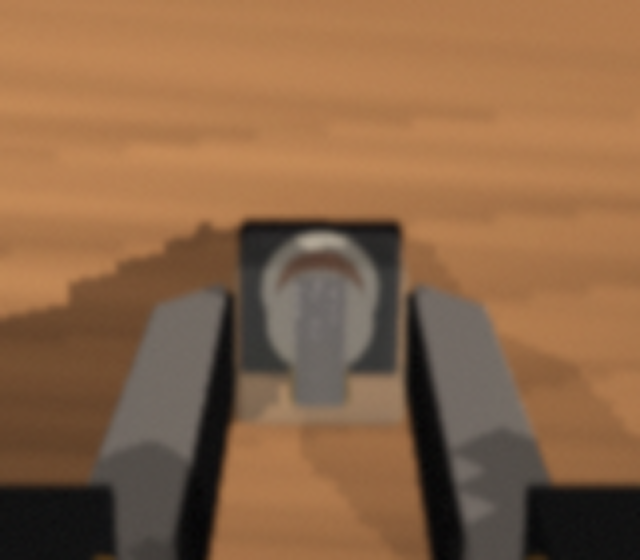

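```bash
python3 -m jog '[0,-40,0,0,0,0,0,-80,0,0,0,0,0,-111,-15,0,2,0,0,-111,-55,0,4,0,0,-111,-95,0,8,0,0,-111,-135,0,12,0,0,-111,-175,0,16,0,0,-111,-215,0,20,0,0,-111,-255,0,24,0,0,-111,-295,0,28,0]';python3 - <<'E'
from h import *
st();move([489.4,-351.2,120],61.8)
E
```

```text
clock: 27.52
eef_pos: [467.9, -65.3, 120.1]
eef_rot: [-1.571, -0.001, -0.421]
wrist_force: [-0.2, 0.5, -0.3]
finger_gap: 27.7
t 27.52 pos [467.9 -65.3 120.1] toolx [ 0.913 -0.409  0.001] y [ 0.001 -0.    -1.   ] z [0.409 0.913 0.   ] F [-0.2  0.5 -0.3] gap 27.7 q [-0.22  0.21  1.82  0.    1.12 -1.37]
tool shift [ 1.365e+02  1.000e-01 -2.521e+02] len 287.0
 rotvec for 61.8 [-0.01  4.07  0.04]
 rotvec for 241.8 [ 6.0000e-02 -1.7593e+02  2.0000e-02]
```

```bash
python3 -m jog '[19,0,-35,0,4,0,38,0,-70,0,4,0,57,0,-105,0,4,0,76,0,-140,0,4,0,95,0,-175,0,4,0,114,0,-210,0,4,0,130,0,-240,0,4,0,136,0,-251,0,4,0,136,0,-251,0,4,0,136,0,-251,0,4,0]';python3 - <<'E'
from h import *
st();w=pic('wrist','w18.png',(130,60,390,270),3)
move([489.4,-351.2,49],61.8)
E
```

```text
clock: 28.35
eef_pos: [490.4, -347.9, 119.3]
eef_rot: [-1.571, 0.001, -0.489]
wrist_force: [-0.2, 0.1, 0.0]
finger_gap: 28.0
t 28.35 pos [ 490.4 -347.9  119.3] toolx [ 0.883 -0.469 -0.001] y [-0.     0.001 -1.   ] z [0.469 0.883 0.   ] F [-0.2  0.1  0. ] gap 28.0 q [-0.68  0.48  1.45  0.    1.21 -1.76]
tool shift [ 0.9 70.5 -4.2] len 71.0
 rotvec for 61.8 [-0.01  0.27 -0.03]
 rotvec for 241.8 [-5.0000e-02 -1.7973e+02  2.0000e-02]
```

View pics/w18.png

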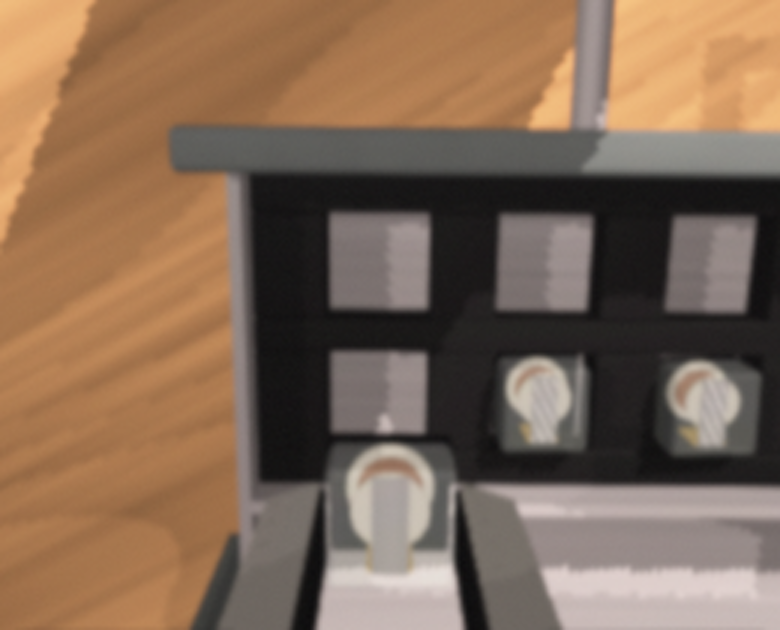

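```bash
python3 - <<'E'
from h import *
w=manip.camera('wrist')
B={(-22,-54):(329,211,431,311),(22,-54):(330,349,428,434),(-22,0):(497,212,594,312),(-22,54):(667,213,755,313)}
B={k:(v[0]/3+129.7,v[1]/3+59.7,v[2]/3+129.7,v[3]/3+59.7) for k,v in B.items()}
m=inspx(w,B,(495,-293)); P=m+22*X-54*Y;print(P);move([*P,49],61.8)
E
```

```text
insert meas [ 495.2 -292.3] res px 0.57 1.1
[ 489.08382788 -350.27357351]
tool shift [ 0.2 70.7 -3.8] len 71.0
 rotvec for 61.8 [-0.01  0.31 -0.01]
 rotvec for 241.8 [-2.0000e-02 -1.7969e+02  2.0000e-02]
```

```bash
python3 -m jog '[0.5,30,-3.5,0,0.3,0,0.5,60,-3.9,0,0.3,0,0.5,70,-3.9,0,0.3,0,0.5,70,-3.9,0,0.3,0,0.5,70,-3.9,0,0.3,0]'|egrep 'pos|force'; python3 -m jog '[0,5,0,0,0,0,0,10,0,0,0,0,0,13,0,0,0,0,0,13,0,0,0,0]'|egrep 'pos|force'; python3 - <<'E'
from h import *
w=pic('wrist','w19.png',(130,100,390,270),3)
E
```

```text
eef_pos: [489.7, -351.2, 50.6]
wrist_force: [0.6, -0.8, -0.2]
eef_pos: [489.2, -351.5, 36.4]
wrist_force: [-0.8, -0.6, -0.4]
```

View pics/w19.png

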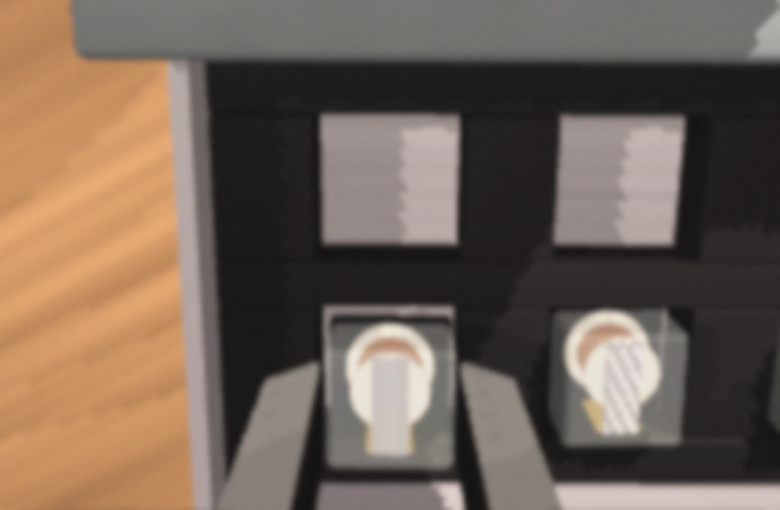

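```bash
python3 -m jog '[0,4,0,0,0,0,0,8,0,0,0,0,0,10,0,0,0,0,0,10,0,0,0,0]'|egrep 'pos|force'; python3 -m jog '[0,0,0,0,0,0,0,0,0,0,0,0,0,0,0,0,0,0,0,0,0,0,0,0]' 38|egrep 'pos|gap';python3 -m jog '[0,-20,0,0,0,0,0,-50,0,0,0,0,0,-90,0,0,0,0,0,-124,0,0,0,0,-20,-124,33,0,1,0,-40,-124,66,0,2,0,-60,-124,99,0,3,0,-80,-124,132,0,4,0,-100,-124,165,0,5,0,-120,-124,198,0,6,0]' ; python3 - <<'E'
from h import *
st();w=pic('wrist','w20.png',(250,0,510,210),3)
move([449.5,348,150],50.5)
E
```

```text
eef_pos: [489.0, -351.5, 26.0]
wrist_force: [-0.9, 0.1, -0.4]
eef_pos: [489.4, -351.7, 26.9]
finger_gap: 37.9
clock: 30.75
eef_pos: [476.8, -118.8, 150.9]
eef_rot: [-1.571, -0.001, -0.599]
wrist_force: [1.3, 0.4, -0.2]
finger_gap: 37.8
t 30.75 pos [ 476.8 -118.8  150.9] toolx [ 0.826 -0.564  0.001] y [ 0.001 -0.    -1.   ] z [0.564 0.826 0.   ] F [ 1.3  0.4 -0.2] gap 37.8 q [-0.32  0.21  1.74  0.    1.19 -1.29]
tool shift [-282.     1.6  366.5] len 462.0
 rotvec for 50.5 [-0.07  5.27 -0.04]
 rotvec for 230.5 [-6.0000e-02 -1.7473e+02  1.0000e-01]
```

View pics/w20.png

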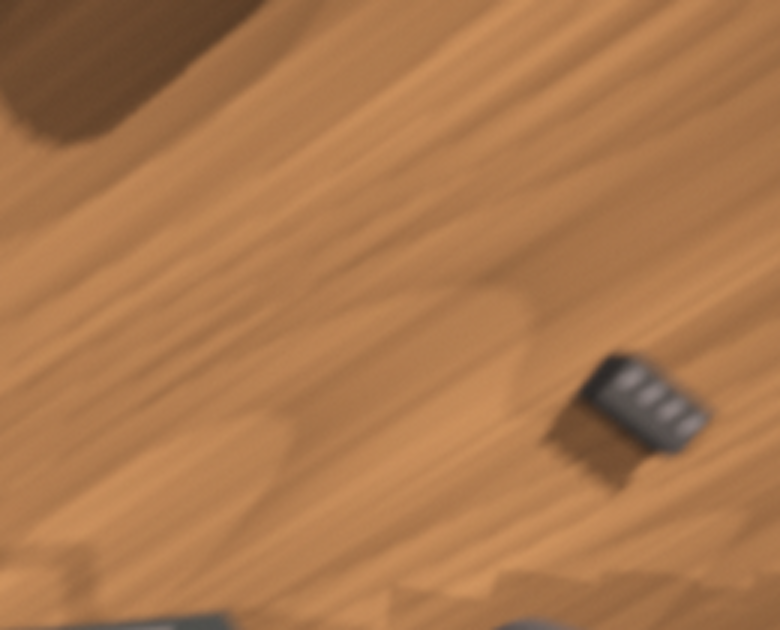

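Nothing but the terminal is in this view, which is expected in transit. I'll carry on to relay C.

```bash
python3 -m jog '[-24,0,31,0,1,0,-48,0,62,0,2,0,-72,0,93,0,3,0,-96,0,124,0,4,0,-120,0,155,0,5,0,-144,0,187,0,5,0,-168,0,218,0,5,0,-192,0,249,0,5,0,-216,0,280,0,5,0,-240,0,311,0,5,0]' 46;python3 -m jog '[-24,0,30,0,0,0,-41,0,55,0,0,0,-41,0,55,0,0,0,-41,0,55,0,0,0,-41,0,55,0,0,0]'; python3 - <<'E'
from h import *
st();w=pic('wrist','w21.png')
p=proj(w,[449,348,8]);print(p);relays(w,[p],h=4,z0=8)
q=proj(w,[591,227.5,8]);print(q);
E
```

```text
clock: 31.63
eef_pos: [453.4, 273.7, 151.0]
eef_rot: [-1.57, -0.0, -0.685]
wrist_force: [1.0, -0.7, 0.1]
finger_gap: 46.1
clock: 32.05
eef_pos: [456.8, 339.7, 150.5]
eef_rot: [-1.571, -0.0, -0.685]
wrist_force: [-0.0, 0.4, 0.0]
finger_gap: 46.0
t 32.05 pos [456.8 339.7 150.5] toolx [ 0.775 -0.633  0.   ] y [-0. -0. -1.] z [ 0.633  0.775 -0.   ] F [-0.   0.4  0. ] gap 46.0 q [ 0.58  0.38  1.52 -0.    1.25 -0.31]
[260.80816896 170.69542839]
[260.80816896 170.69542839] [449.6 347.1] yaw 50.7 res 0.109 566
[257.98558427 308.38542959]
```

View pics/w21.png

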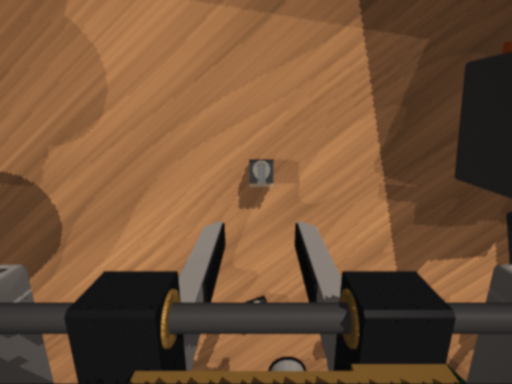

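```bash
python3 -m jog '[-10.3,20,1.2,0,0,0,-10.3,60,1.2,0,0,0,-10.3,100,1.2,0,0,0,-10.3,130,1.2,0,0,0,-10.3,142,1.2,0,0,0,-10.3,142,1.2,0,0,0,-10.3,142,1.2,0,0,0]' 46 15;python3 -m jog '[0,0,0,0,0,0,0,0,0,0,0,0,0,0,0,0,0,0,0,0,0,0,0,0,0,0,0,0,0,0,0,0,0,0,0,0]' 20 15; python3 - <<'E'
from h import *
st();w=pic('wrist','w22.png',(180,150,340,290),4)
print((np.array([495.4,-292.8])-22*X-54*Y))
move([*(np.array([495.4,-292.8])-22*X-54*Y),120],61.8)
E
```

```text
clock: 32.68
eef_pos: [450.4, 347.4, 9.9]
eef_rot: [-1.57, -0.0, -0.686]
wrist_force: [0.1, 0.2, -0.1]
finger_gap: 45.8
clock: 33.18
eef_pos: [450.3, 348.1, 10.1]
eef_rot: [-1.569, -0.001, -0.685]
wrist_force: [0.2, -2.0, 8.6]
finger_gap: 27.5
t 33.18 pos [450.3 348.1  10.1] toolx [ 0.775 -0.633  0.001] y [ 0.002  0.001 -1.   ] z [0.632 0.775 0.002] F [ 0.2 -2.   8.6] gap 27.5 q [ 0.59  0.55  1.62 -0.    0.96 -0.29]
[ 450.49358275 -329.99426958]
tool shift [ 429.1 -110.6 -524.9] len 687.0
 rotvec for 61.8 [ -0.11 -11.03   0.05]
 rotvec for 241.8 [-8.0000e-02  1.6897e+02 -1.7000e-01]
```

View pics/w22.png

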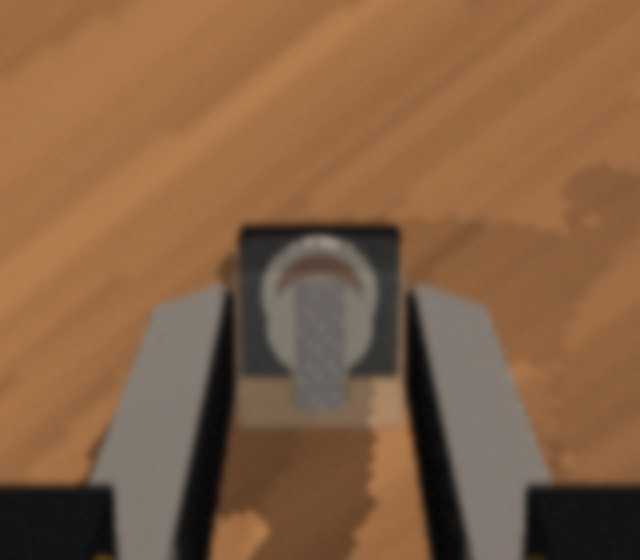

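```bash
python3 -m jog '[0,-40,0,0,0,0,0,-80,0,0,0,0,0,-111,0,0,0,0,24,-111,-29,0,-1,0,48,-111,-58,0,-2,0,72,-111,-87,0,-3,0,96,-111,-117,0,-4,0,120,-111,-146,0,-5,0,144,-111,-175,0,-6,0,168,-111,-204,0,-7,0]';python3 - <<'E'
from h import *
st();move([450.5,-330,120],61.8)
E
```

```text
clock: 34.07
eef_pos: [450.5, 81.8, 120.3]
eef_rot: [-1.57, -0.001, -0.562]
wrist_force: [1.2, 0.2, -0.2]
finger_gap: 27.5
t 34.07 pos [450.5  81.8 120.3] toolx [ 0.846 -0.532  0.001] y [ 0.001  0.    -1.   ] z [0.532 0.846 0.001] F [ 1.2  0.2 -0.2] gap 27.5 q [ 0.1   0.17  1.86  0.    1.11 -0.91]
tool shift [ 2.193e+02  3.000e-01 -3.485e+02] len 412.0
 rotvec for 61.8 [-0.04 -3.97  0.05]
 rotvec for 241.8 [-8.0000e-02  1.7603e+02 -6.0000e-02]
```

```bash
python3 -m jog '[21,0,-34,0,-1,0,42,0,-68,0,-2,0,63,0,-102,0,-3,0,85,0,-136,0,-4,0,106,0,-170,0,-4,0,128,0,-204,0,-4,0,149,0,-238,0,-4,0,170,0,-272,0,-4,0,191,0,-306,0,-4,0,212,0,-340,0,-4,0]';python3 -m jog '[5,0,-7,0,0,0,5,0,-7,0,0,0,5,0,-7,0,0,0]'; python3 - <<'E'
from h import *
st();w=pic('wrist','w23.png')
pockets(w,(495.4,-292.8))
move([450.5,-330,50],61.8)
E
```

```text
clock: 34.9
eef_pos: [448.3, -319.4, 120.3]
eef_rot: [-1.571, -0.001, -0.493]
wrist_force: [0.9, -0.2, -0.5]
finger_gap: 27.7
clock: 35.15
eef_pos: [449.6, -325.3, 119.6]
eef_rot: [-1.571, 0.0, -0.494]
wrist_force: [0.6, 0.8, -0.5]
finger_gap: 27.4
t 35.15 pos [ 449.6 -325.3  119.6] toolx [ 0.881 -0.474 -0.   ] y [-0.  0. -1.] z [0.474 0.881 0.   ] F [ 0.6  0.8 -0.5] gap 27.4 q [-0.69  0.38  1.59  0.    1.17 -1.77]
{(-22, -54): [239.5, 178.5, 271.5, 205.5], (-22, 0): [292.5, 179.5, 323.5, 206.5], (-22, 54): [347.5, 179.5, 375.5, 206.5], (22, -54): [238.5, 207.5, 280.5, 256.5]}
insert meas [ 494.8 -293.1] res px 2.73 14.7
bias-corrected [ 493.2 -292.2]
tool shift [ 3.2 69.7 -4.4] len 70.0
 rotvec for 61.8 [-0.01 -0.01 -0.02]
 rotvec for 241.8 [ 3.0000e-02  1.7999e+02 -2.0000e-02]
```

View pics/w23.png

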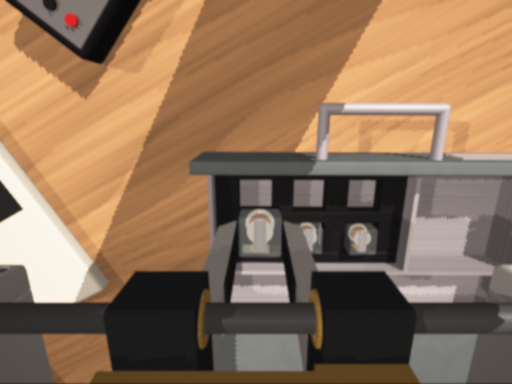

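```bash
python3 -m jog '[3,30,-4,0,0,0,3.2,60,-4.3,0,0,0,3.2,69,-4.3,0,0,0,3.2,69,-4.3,0,0,0,3.2,69,-4.3,0,0,0]'|egrep 'pos|force'; python3 - <<'E'
from h import *
st();w=pic('wrist','w24.png',(130,100,390,270),3)
B={}
E
```

```text
eef_pos: [451.1, -330.5, 51.7]
wrist_force: [0.1, -0.1, 1.1]
t 35.62 pos [ 451.1 -330.5   51.7] toolx [ 0.882 -0.472  0.   ] y [ 0. -0. -1.] z [ 0.472  0.882 -0.   ] F [ 0.1 -0.1  1.1] gap 27.9 q [-0.7   0.48  1.63  0.    1.03 -1.78]
```

View pics/w24.png

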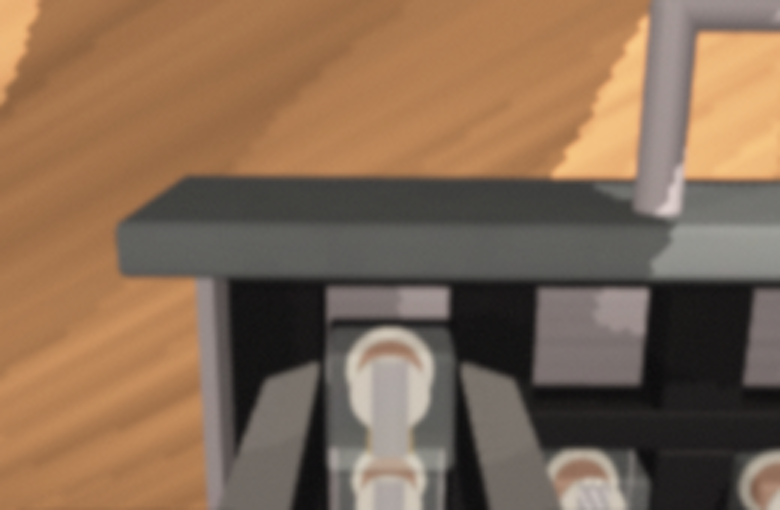

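```bash
python3 -m jog '[0,5,0,0,0,0,0,10,0,0,0,0,0,14,0,0,0,0,0,14,0,0,0,0]'|egrep 'pos|force'; python3 -m jog '[0,4,0,0,0,0,0,8,0,0,0,0,0,10,0,0,0,0,0,10,0,0,0,0]'|egrep 'pos|force|gap'
```

```text
eef_pos: [450.3, -330.9, 36.0]
wrist_force: [-0.7, 0.0, -0.8]
eef_pos: [450.3, -330.9, 26.0]
wrist_force: [0.0, -0.8, -0.4]
finger_gap: 28.1
```

```bash
python3 -m jog '[0,0,0,0,0,0,0,0,0,0,0,0,0,0,0,0,0,0,0,0,0,0,0,0]' 38|egrep 'pos|gap';python3 -m jog '[0,-20,0,0,0,0,0,-50,0,0,0,0,0,-90,0,0,0,0,0,-124,0,0,0,0,0,-124,0,0,0,0]'; python3 - <<'E'
from h import *
w=pic('wrist','w25.png',(180,60,440,270),3)
E
python3 -m jog '[-9,0,37,0,-1,0,-18,0,75,0,-2,0,-28,0,113,0,-3,0,-37,0,151,0,-4,0,-47,0,189,0,-5,0,-56,0,227,0,-6,0,-66,0,265,0,-7,0,-75,0,303,0,-8,0,-85,0,341,0,-9,0,-94,0,379,0,-10,0]' 46; python3 - <<'E'
from h import *
st();move([591.2,227.5,150],72)
E
```

```text
eef_pos: [450.6, -331.2, 26.8]
finger_gap: 37.8
clock: 37.08
eef_pos: [452.5, -332.7, 157.7]
eef_rot: [-1.573, -0.01, -0.493]
wrist_force: [1.4, -0.4, 0.2]
finger_gap: 38.2
clock: 37.97
eef_pos: [546.7, 49.3, 149.6]
eef_rot: [-1.571, 0.001, -0.317]
wrist_force: [0.4, -0.3, 0.4]
finger_gap: 46.0
t 37.97 pos [546.7  49.3 149.6] toolx [ 0.95  -0.312 -0.001] y [-0.001 -0.    -1.   ] z [ 0.312  0.95  -0.   ] F [ 0.4 -0.3  0.4] gap 46.0 q [ 0.02  0.34  1.58 -0.    1.23 -1.23]
tool shift [-13.3  -0.4 183.2] len 184.0
 rotvec for 72 [ 0.03 -0.19 -0.07]
 rotvec for 252 [1.1000e-01 1.7981e+02 4.0000e-02]
```

View pics/w25.png

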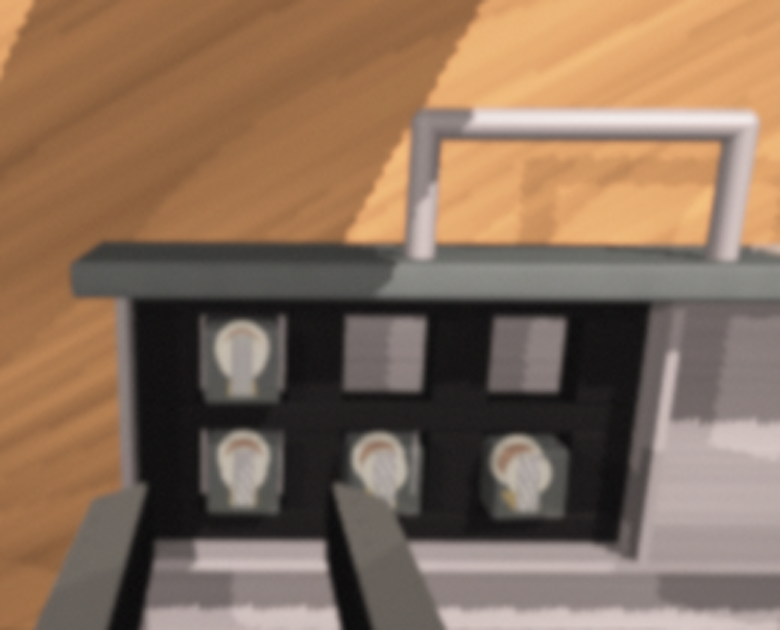

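Four pockets are filled (three placed plus stock). Relay D is next.

```bash
python3 -m jog '[-3,0,37,0,0,0,-6,0,75,0,0,0,-9,0,113,0,0,0,-12,0,151,0,0,0,-13,0,175,0,0,0,-13,0,183,0,0,0,-13,0,183,0,0,0]'; python3 - <<'E'
from h import *
st();w=pic('wrist','w26.png')
p=proj(w,[591.2,227.5,8]);print(p);relays(w,[p],h=4,z0=8)
E
```

```text
clock: 38.55
eef_pos: [591.6, 226.4, 149.1]
eef_rot: [-1.572, 0.002, -0.316]
wrist_force: [-0.5, -1.0, 0.2]
finger_gap: 45.9
t 38.55 pos [591.6 226.4 149.1] toolx [ 0.95  -0.311 -0.002] y [-0.002 -0.001 -1.   ] z [ 0.311  0.95  -0.001] F [-0.5 -1.   0.2] gap 45.9 q [ 0.31  0.52  1.31  0.    1.31 -0.95]
[260.47276513 180.093496  ]
[260.47276513 180.093496  ] [590.5 227.5] yaw 71.3 res 0.123 557
```

View pics/w26.png

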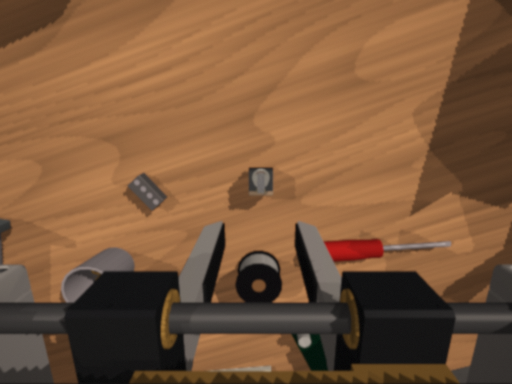

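```bash
python3 -m jog '[-1.4,40,0.7,0,0,0,-1.4,80,0.7,0,0,0,-1.4,110,0.7,0,0,0,-1.4,130,0.7,0,0,0,-1.4,141,0.7,0,0,0,-1.4,141,0.7,0,0,0,-1.4,141,0.7,0,0,0]' 46 15;python3 -m jog '[0,0,0,0,0,0,0,0,0,0,0,0,0,0,0,0,0,0,0,0,0,0,0,0,0,0,0,0,0,0,0,0,0,0,0,0]' 20 15; python3 - <<'E'
from h import *
st();w=pic('wrist','w27.png',(180,150,340,290),4)
P=(np.array([495.4,-292.8])-22*X);print(P)
move([*P,120],61.8)
E
```

```text
clock: 39.18
eef_pos: [591.3, 225.4, 10.5]
eef_rot: [-1.571, -0.0, -0.319]
wrist_force: [0.6, 0.4, 0.6]
finger_gap: 46.0
clock: 39.68
eef_pos: [591.5, 226.4, 10.9]
eef_rot: [-1.57, -0.002, -0.318]
wrist_force: [-1.1, -0.7, 7.4]
finger_gap: 27.7
t 39.68 pos [591.5 226.4  10.9] toolx [ 0.95  -0.313  0.002] y [ 0.002  0.    -1.   ] z [0.313 0.95  0.001] F [-1.1 -0.7  7.4] gap 27.7 q [ 0.31  0.67  1.42 -0.    1.05 -0.94]
[ 476.01132405 -282.40388317]
tool shift [  49.7 -109.5 -519.2] len 533.0
 rotvec for 61.8 [-0.06  9.96  0.08]
 rotvec for 241.8 [ 1.2000e-01 -1.7004e+02  9.0000e-02]
```

View pics/w27.png

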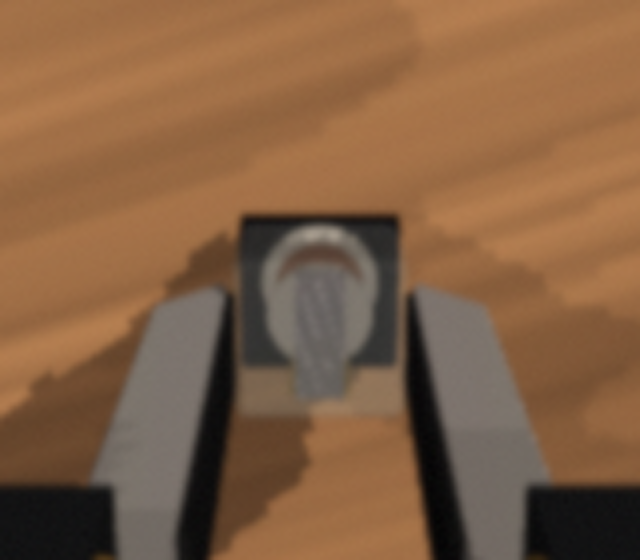

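```bash
python3 -m jog '[0,-40,0,0,0,0,0,-80,0,0,0,0,3,-110,-3,0,0,0,6,-110,-42,0,1,0,9,-110,-80,0,2,0,13,-110,-118,0,3,0,16,-110,-156,0,4,0,20,-110,-194,0,5,0,23,-110,-232,0,6,0,26,-110,-270,0,7,0]';python3 - <<'E'
from h import *
st();move([477,-283,120],61.8)
E
```

```text
clock: 40.57
eef_pos: [530.4, -39.9, 120.1]
eef_rot: [-1.571, -0.001, -0.441]
wrist_force: [0.1, -0.5, 0.0]
finger_gap: 27.7
t 40.57 pos [530.4 -39.9 120.1] toolx [ 0.904 -0.427  0.001] y [ 0.001 -0.    -1.   ] z [0.427 0.904 0.   ] F [ 0.1 -0.5  0. ] gap 27.7 q [-0.14  0.33  1.66  0.    1.15 -1.27]
tool shift [  55.5    0.  -242.6] len 249.0
 rotvec for 61.8 [-0.01  2.93  0.03]
 rotvec for 241.8 [ 5.0000e-02 -1.7707e+02  2.0000e-02]
```

```bash
python3 -m jog '[9,0,-38,0,1,0,18,0,-76,0,2,0,26,0,-114,0,3,0,35,0,-152,0,3,0,44,0,-190,0,3,0,52,0,-226,0,3,0,55,0,-243,0,3,0,55,0,-243,0,3,0,55,0,-243,0,3,0]';python3 - <<'E'
from h import *
st();w=pic('wrist','w28.png',(130,100,390,270),3);move([477.3,-282.9,50],61.8)
g=cv2.cvtColor(w['img'],cv2.COLOR_RGB2GRAY)
E
```

```text
clock: 41.32
eef_pos: [476.9, -281.9, 119.7]
eef_rot: [-1.571, 0.0, -0.495]
wrist_force: [0.7, -0.2, -1.3]
finger_gap: 27.9
t 41.32 pos [ 476.9 -281.9  119.7] toolx [ 0.88  -0.475 -0.   ] y [ 0.  0. -1.] z [0.475 0.88  0.   ] F [ 0.7 -0.2 -1.3] gap 27.9 q [-0.6   0.38  1.59  0.    1.17 -1.68]
tool shift [ 0.9 69.7 -1.6] len 70.0
 rotvec for 61.8 [-0.01 -0.06 -0.01]
 rotvec for 241.8 [ 1.0000e-02  1.7994e+02 -2.0000e-02]
```

View pics/w28.png

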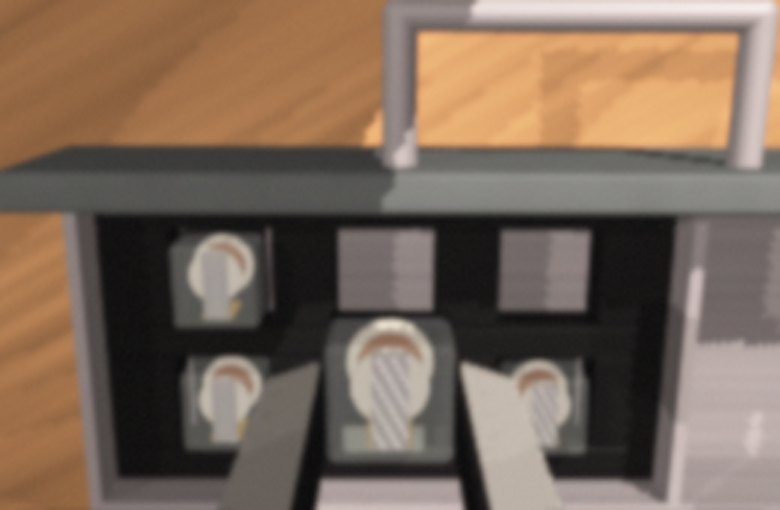

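```bash
python3 -m jog '[0.9,30,-1.4,0,0,0,0.9,60,-1.4,0,0,0,0.9,69,-1.4,0,0,0,0.9,69,-1.4,0,0,0,0.9,69,-1.4,0,0,0]'|egrep 'pos|force'; python3 -m jog '[0,5,0,0,0,0,0,10,0,0,0,0,0,14,0,0,0,0,0,14,0,0,0,0]'|egrep 'pos|force'; python3 -m jog '[0,4,0,0,0,0,0,8,0,0,0,0,0,9,0,0,0,0,0,9,0,0,0,0]'|egrep 'pos|force|gap'
```

```text
eef_pos: [477.9, -282.7, 51.6]
wrist_force: [0.1, -0.1, -0.2]
eef_pos: [477.1, -283.1, 36.2]
wrist_force: [-0.2, 0.1, -0.8]
eef_pos: [477.1, -283.2, 27.2]
wrist_force: [-1.1, -0.9, -0.2]
finger_gap: 27.6
```

```bash
python3 -m jog '[0,0,0,0,0,0,0,0,0,0,0,0,0,0,0,0,0,0,0,0,0,0,0,0]' 38|egrep 'pos|gap';python3 -m jog '[0,-20,0,0,0,0,0,-50,0,0,0,0,0,-90,0,0,0,0,0,-130,0,0,0,0,0,-150,0,0,0,0,0,-150,0,0,0,0]'; python3 - <<'E'
from h import *
st()
w=pic('wrist','w29.png',(180,60,440,270),3);s=pic('scene','s29.png')
t=pic('top','t29.png',(100,80,440,260),2)
dets(t,'relay1_c',15);dets(s,'relay1_c',15);dets(t,'cup_c',31);dets(s,'cup_c',31)
dets(w,'bin',14);dets(t,'bin',14)
E
```

```text
eef_pos: [477.4, -283.3, 27.8]
finger_gap: 37.9
clock: 43.28
eef_pos: [478.8, -284.3, 183.0]
eef_rot: [-1.572, -0.008, -0.493]
wrist_force: [0.0, 0.3, -1.1]
finger_gap: 38.0
t 43.28 pos [ 478.8 -284.3  183. ] toolx [ 0.881 -0.473  0.008] y [ 0.007 -0.005 -1.   ] z [ 0.473  0.881 -0.001] F [ 0.   0.3 -1.1] gap 38.0 q [-0.6   0.32  1.52 -0.    1.29 -1.68]
relay1_c 0.39 [153.4 169. ] [ 493.  -313.2   15. ]
cup_c 0.6 [241.5 166.1] [642.5  15.4  31. ]
cup_c 0.95 [250.4 219.8] [633.1  15.2  31. ]
bin 0.9 [378.2 189.1] [ 567.1 -160.4   14. ]
bin 0.95 [300.5 190.4] [ 568.9 -159.3   14. ]
bin 0.56 [335.4 197.6] [ 545.3 -262.3   14. ]
```

View pics/w29.png

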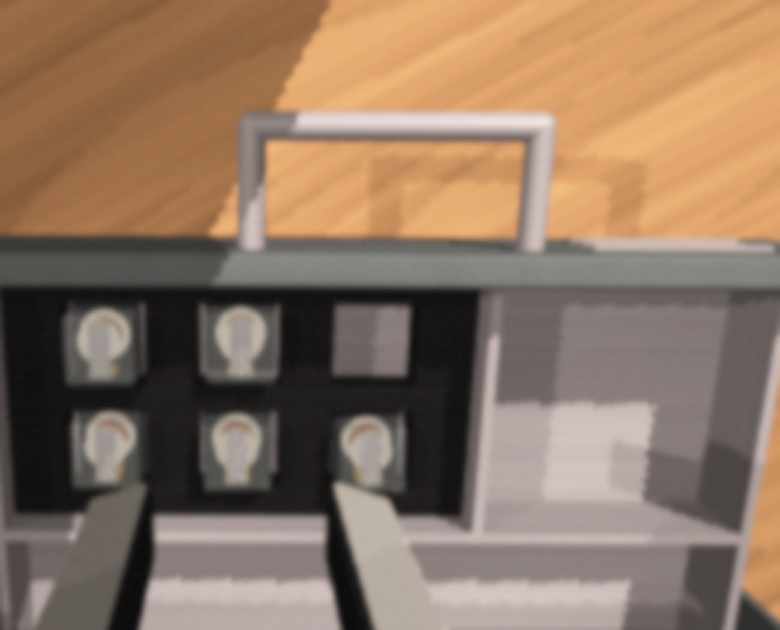

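View pics/s29.png

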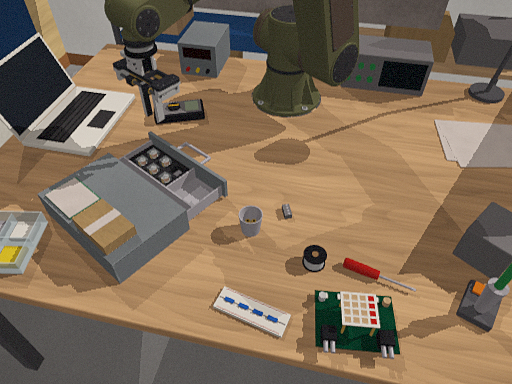

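View pics/t29.png

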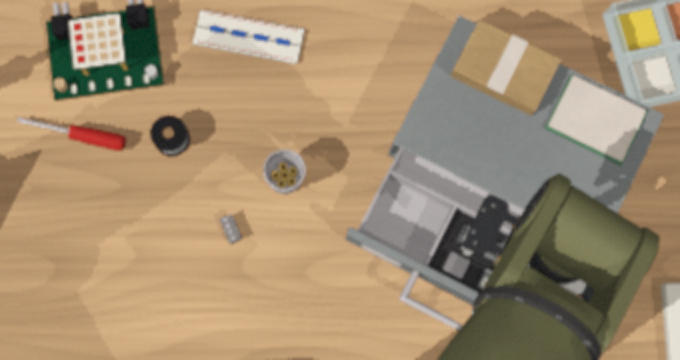

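All four desk relays are seated and none are left on the desk. The bin is near (567,-161) and the cup near (638,15). I'll turn the tool and test which way the wrist can tilt.

```bash
python3 -m jog '[-5,-20,25,0,7,0,-10,-50,55,0,14,0,-20,-50,90,0,21,0,-30,-50,125,0,28,0,-40,-50,160,0,35,0,-52,-50,195,0,42,0,-52,-50,226,0,49,0,-52,-50,226,0,56,0,-52,-50,226,0,62,0,-52,-50,226,0,62,0]' 90; python3 - <<'E'
from h import *
st()
E
python3 -m jog '[0,0,0,0,0,7,0,0,0,0,0,14,0,0,0,0,0,20,0,0,0,0,0,20]'; python3 - <<'E'
from h import *
st();w=pic('wrist','w30.png');s=manip.camera('scene');t=manip.camera('top')
a=dets(w,'cup_c',31);
a=manip.tip_of('cup_c',w);b=manip.tip_of('cup_c',s);c=manip.tip_of('cup_c',t)
print(b,c)
E
```

```text
clock: 44.57
eef_pos: [538.5, -59.0, 227.3]
eef_rot: [-1.571, 0.0, -1.58]
wrist_force: [-0.6, -0.3, 0.2]
finger_gap: 90.5
t 44.57 pos [538.5 -59.  227.3] toolx [-0.009 -1.    -0.   ] y [-0.001  0.    -1.   ] z [ 1.    -0.009 -0.001] F [-0.6 -0.3  0.2] gap 90.5 q [-0.18  0.26  1.5  -0.    1.39 -0.17]
clock: 44.9
eef_pos: [538.0, -61.7, 226.4]
eef_rot: [-1.571, 0.355, -1.575]
wrist_force: [0.0, -0.1, -0.3]
finger_gap: 90.3
t 44.9 pos [538.  -61.7 226.4] toolx [-0.004 -0.937 -0.348] y [ 0.001  0.348 -0.938] z [ 1.    -0.004 -0.   ] F [ 0.  -0.1 -0.3] gap 90.3 q [-0.35  0.31  1.47  0.33  1.49 -0.4 ]
cup_c 0.83 [334.4 164.5] [642.5  17.2  31. ]
[{'xy': [249.9, 222.4], 'score': 0.61}] [{'xy': [243.1, 167.9], 'score': 0.63}]
```

View pics/w30.png

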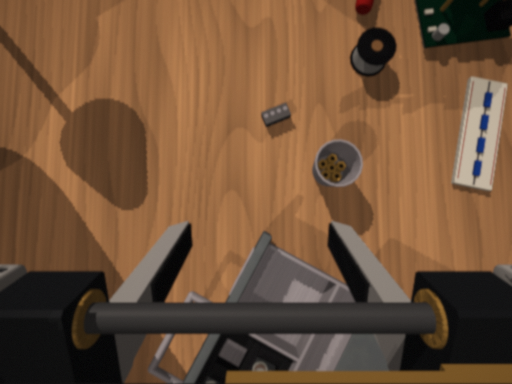

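Tilting left raises j4 freely. The cup's mouth is at about (338,163) with roughly six standoffs inside.

```bash
python3 - <<'E'
from h import *
w=manip.camera('wrist');m=satmask(w)[120:210,290:390].astype(np.uint8)
n,l,s,ct=cv2.connectedComponentsWithStats(m)
i=1+np.argmax(s[1:,4]);mm=(l==i).astype(np.uint8)
cs,_=cv2.findContours(mm,cv2.RETR_EXTERNAL,cv2.CHAIN_APPROX_NONE);c=max(cs,key=len)[:,0]+[290,120]
# fit model silhouette: hull of rim and foot circles
def sil(P):
    pts=[]
    for z,r in((0,24),(62,31)):
        for a in np.linspace(0,2*np.pi,60): pts.append(proj(w,[P[0]+r*np.cos(a),P[1]+r*np.sin(a),z]))
    return cv2.convexHull(np.array(pts,np.float32))
def cost(P):
    o=np.zeros((384*4,512*4),np.uint8);cv2.fillConvexPoly(o,np.round(sil(P)*4+1.5).astype(np.int32),1)
    M=np.zeros_like(o);cv2.fillPoly(M,[np.round(c*4+1.5).astype(np.int32)],1)
    return 1-(o&M).sum()/(o|M).sum()
r=minimize(cost,[640,16],method='Nelder-Mead',options=dict(initial_simplex=[[640,16],[645,16],[640,21]]));print(r.x,r.fun)
G=np.array([*r.x,46])
for th in (55,):
    a=np.array([0,np.sin(np.radians(th)),-np.cos(np.radians(th))]);pre=G-110*a+31*a;fin=G+31*a
    p,rr=tool();print('pre',pre,'fin',fin,'shift pre',rr.T@(pre-p),'then',110)
E
```

```text
[639.6020335   14.35671782] 0.07437114989733062
pre [639.6020335  -50.35629367  91.31253847] fin [639.6020335   39.7504312   28.21913047] shift pre [ 38.33617291 131.52513133 100.98574896] then 110
```

```bash
python3 -m jog '[0,0,30,0,0,7,0,0,60,0,0,14,10,20,90,0,0,21,20,50,101,0,0,28,30,90,101,0,0,35,38,120,101,0,0,35,38,131,101,0,0,35,38,131,101,0,0,35,38,131,101,0,0,35]' 90; python3 - <<'E'
from h import *
st();w=pic('wrist','w31.png');s=pic('scene','s31.png')
a=np.array([0,np.sin(np.radians(55)),-np.cos(np.radians(55))]);G=np.array([639.6,14.4,46]);fin=G+31*a
p,r=tool();print(r.T@(fin-p))
E
```

```text
clock: 46.05
eef_pos: [640.3, -50.4, 93.9]
eef_rot: [-1.566, 0.958, -1.57]
wrist_force: [-0.1, 0.9, 0.4]
finger_gap: 89.7
t 46.05 pos [640.3 -50.4  93.9] toolx [ 0.001 -0.575 -0.818] y [ 0.004  0.818 -0.575] z [ 1.    -0.003  0.003] F [-0.1  0.9  0.4] gap 89.7 q [-0.47  0.85  1.2   0.82  1.63 -0.66]
[  2.47198556 112.65546296  -1.72452722]
```

View pics/w31.png

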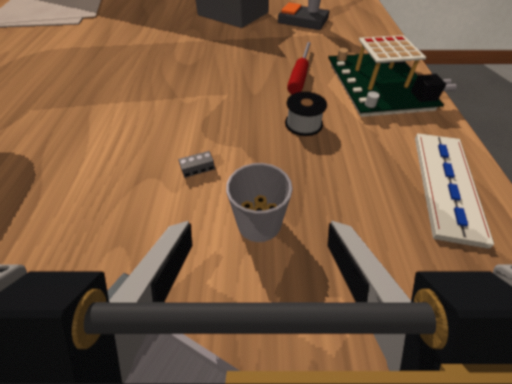

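View pics/s31.png

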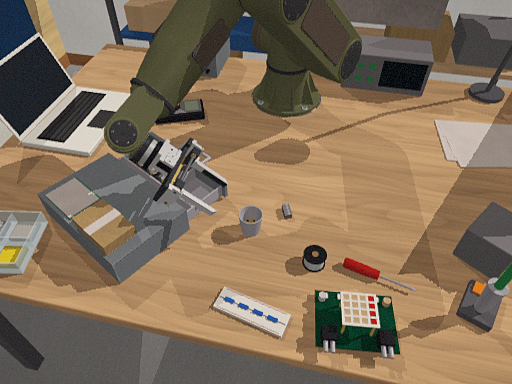

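```bash
python3 -m jog '[2,30,-1,0,0,0,2,60,-1,0,0,0,2,85,-1,0,0,0,2,105,-1,0,0,0,2,112,-1,0,0,0,2,112,-1,0,0,0,2,112,-1,0,0,0]' 90; python3 - <<'E'
from h import *
st();w=pic('wrist','w32.png')
E
```

```text
clock: 46.73
eef_pos: [639.7, 39.1, 27.6]
eef_rot: [-1.566, 0.959, -1.571]
wrist_force: [0.3, -1.3, 0.9]
finger_gap: 89.7
t 46.73 pos [639.7  39.1  27.6] toolx [ 0.    -0.574 -0.819] y [ 0.005  0.819 -0.574] z [ 1.    -0.004  0.003] F [ 0.3 -1.3  0.9] gap 89.7 q [-0.35  0.89  1.32  0.89  1.45 -0.7 ]
```

View pics/w32.png

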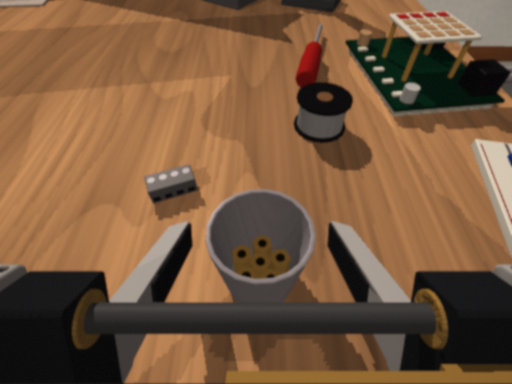

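```bash
python3 -m jog '[0,0,0,0,0,0,0,0,0,0,0,0,0,0,0,0,0,0,0,0,0,0,0,0,0,0,0,0,0,0,0,0,0,0,0,0,0,0,0,0,0,0]' 40 18; python3 -m jog '[-6,-4,0,0,0,0,-16,-11,0,0,0,0,-33,-23,0,0,0,0,-33,-23,0,0,0,0,-33,-23,0,0,0,0]'; python3 - <<'E'
from h import *
st();w=pic('wrist','w33.png');s=pic('scene','s33.png',(150,130,350,280),4)
E
```

```text
clock: 47.37
eef_pos: [639.0, 39.6, 25.9]
eef_rot: [-1.57, 0.96, -1.575]
wrist_force: [0.6, -1.3, 2.6]
finger_gap: 59.0
clock: 47.78
eef_pos: [639.3, 39.6, 67.2]
eef_rot: [-1.567, 0.959, -1.572]
wrist_force: [-0.4, -0.7, -1.6]
finger_gap: 59.2
t 47.78 pos [639.3  39.6  67.2] toolx [-0.    -0.574 -0.819] y [ 0.005  0.819 -0.574] z [ 1.    -0.004  0.002] F [-0.4 -0.7 -1.6] gap 59.2 q [-0.35  0.83  1.32  0.89  1.49 -0.66]
```

View pics/w33.png

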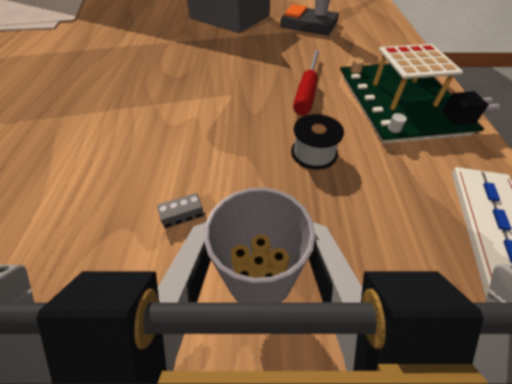

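View pics/s33.png

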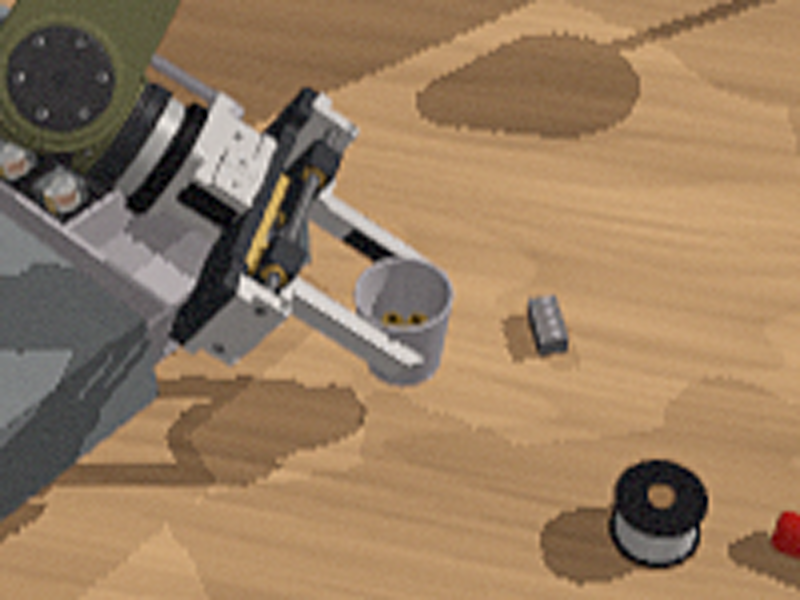

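```bash
cat >> h.py <<'E'
def to(P,az,p,phi=0):
    "TCP P, tool azimuth az deg, p deg below horizontal, roll phi about tool y"
    a,b=np.radians(az),np.radians(p)
    y=np.array([np.cos(a)*np.cos(b),np.sin(a)*np.cos(b),-np.sin(b)]);z=np.array([np.sin(a),-np.cos(a),0]);x=np.cross(y,z)
    T=np.stack([x,y,z],1)@R.from_euler('y',phi,degrees=True).as_matrix()
    q,r=tool();print('shift',(r.T@(np.array(P,float)-q)).round(1),'rotvec',np.degrees(R.from_matrix(r.T@T).as_rotvec()).round(1))
E
python3 - <<'E'
from h import *
to([639,40,190],90,35); to([559.3,-93.3,190],61.8,35);to([559.3,-93.3,170],61.8,0)
E
```

```text
shift [-102.1  -71.4    0.3] rotvec [-0.2 -0.2  0. ]
shift [ -25.4 -180.8  -78.8] rotvec [22.9 16.   0. ]
shift [  -9.1 -169.3  -78.8] rotvec [27.1  8.5 34.3]
```

```bash
python3 -m jog '[-20,-14,0,0,0,0,-42,-29,0,0,0,0,-64,-45,0,0,0,0,-84,-59,0,0,0,0,-97,-68,0,0,0,0,-102,-71,0,0,0,0,-92,-85,-10,3,2,0,-77,-107,-26,7,5,0,-61,-130,-42,11,8,0,-48,-150,-57,16,11,0]' 40 25;  python3 -m jog '[0,0,0,0,0,0]' ; python3 - <<'E'
from h import *
st();to([559.3,-93.3,190],61.8,35);to([559.3,-93.3,172],61.8,0)
E
```

```text
clock: 48.72
eef_pos: [580.3, -56.4, 189.3]
eef_rot: [-1.571, 0.96, -1.918]
wrist_force: [0.3, -1.9, -1.5]
finger_gap: 58.4
clock: 48.8
eef_pos: [578.6, -58.3, 189.4]
eef_rot: [-1.572, 0.96, -1.925]
wrist_force: [0.6, 0.6, -1.2]
finger_gap: 59.2
t 48.8 pos [578.6 -58.3 189.4] toolx [-0.199 -0.538 -0.819] y [ 0.283  0.769 -0.573] z [ 0.938 -0.346 -0.001] F [ 0.6  0.6 -1.2] gap 59.2 q [-0.57  0.47  1.59  0.94  1.46 -0.52]
shift [ 22.2 -32.7  -6. ] rotvec [ 6.6  4.5 -0. ]
shift [ 36.9 -22.4  -6. ] rotvec [ 7.7  2.4 34.9]
```

```bash
python3 -m jog '[5,-3,-1,1,0.3,5,10,-6,-2,2,0.7,10,15,-9,-3,3,1,15,20,-12,-4,4.4,1.4,20,25,-15,-5,5.5,1.7,25,31,-19,-6,6.6,2,30,37,-22,-6,7.7,2.4,35,37,-22,-6,7.7,2.4,35,37,-22,-6,7.7,2.4,35]'; python3 - <<'E'
from h import *
st();s=pic('scene','s34.png',(30,60,290,255),3);w=pic('wrist','w34.png');to([559.3,-93.3,172],61.8,0)
E
```

```text
clock: 49.55
eef_pos: [562.5, -90.0, 171.6]
eef_rot: [3.011, 1.57, 2.529]
wrist_force: [0.1, -0.9, -1.1]
finger_gap: 58.9
t 49.55 pos [562.5 -90.  171.6] toolx [-0.  0. -1.] y [0.463 0.886 0.   ] z [ 0.886 -0.463 -0.001] F [ 0.1 -0.9 -1.1] gap 58.9 q [-0.74  0.74  1.69  1.38  1.74 -0.87]
shift [ 1.7 -4.7 -1.8] rotvec [0.7 0.2 0.1]
```

View pics/s34.png

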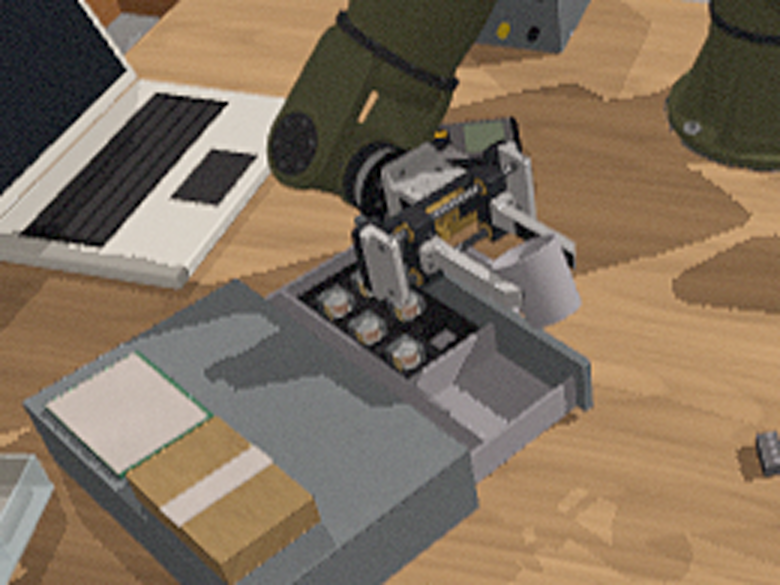

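View pics/w34.png

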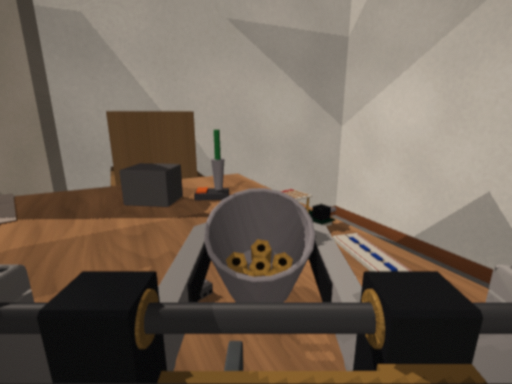

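```bash
python3 -m jog '[0,-2,0,0,6,0,0,-4,0,0,13,0,0,-4,0,0,20,0,0,-4,0,0,27,0,0,-4,0,0,34,0,0,-4,0,0,41,0,0,-4,0,0,48,0,0,-4,0,0,55,0,0,-4,0,0,62,0,0,-4,0,0,70,0]'; python3 - <<'E'
from h import *
st();s=pic('scene','s35.png',(30,60,290,255),3)
E
```

```text
clock: 50.48
eef_pos: [561.2, -93.4, 174.6]
eef_rot: [-3.141, 0.364, 2.662]
wrist_force: [0.4, -0.6, -2.0]
finger_gap: 59.0
t 50.48 pos [561.2 -93.4 174.6] toolx [-0.829  0.432 -0.356] y [ 0.462  0.887 -0.001] z [ 0.315 -0.165 -0.935] F [ 0.4 -0.6 -2. ] gap 59.0 q [-0.74  0.73  1.68  1.37  1.74  0.35]
```

View pics/s35.png

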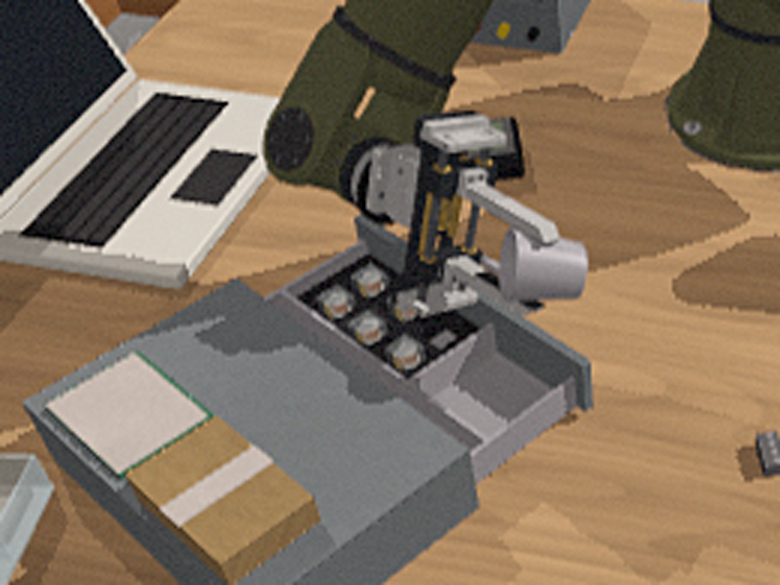

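```bash
python3 -m jog '[0,0,0,0,5,0,0,0,0,0,10,0,0,0,0,0,15,0,0,0,0,0,20,0,0,0,0,0,24,0,0,0,0,0,28,0,0,0,0,0,32,0,0,0,0,0,36,0,0,0,0,0,40,0,0,0,0,0,40,0]'; python3 - <<'E'
from h import *
st();s=pic('scene','s36.png',(100,100,260,220),5)
E
```

```text
clock: 51.37
eef_pos: [561.1, -93.5, 174.3]
eef_rot: [-3.141, -0.33, 2.661]
wrist_force: [0.4, 1.0, -1.4]
finger_gap: 58.5
t 51.37 pos [561.1 -93.5 174.3] toolx [-0.839  0.438  0.324] y [ 0.462  0.887 -0.   ] z [-0.287  0.15  -0.946] F [ 0.4  1.  -1.4] gap 58.5 q [-0.74  0.73  1.68  1.37  1.74  1.04]
```

View pics/s36.png

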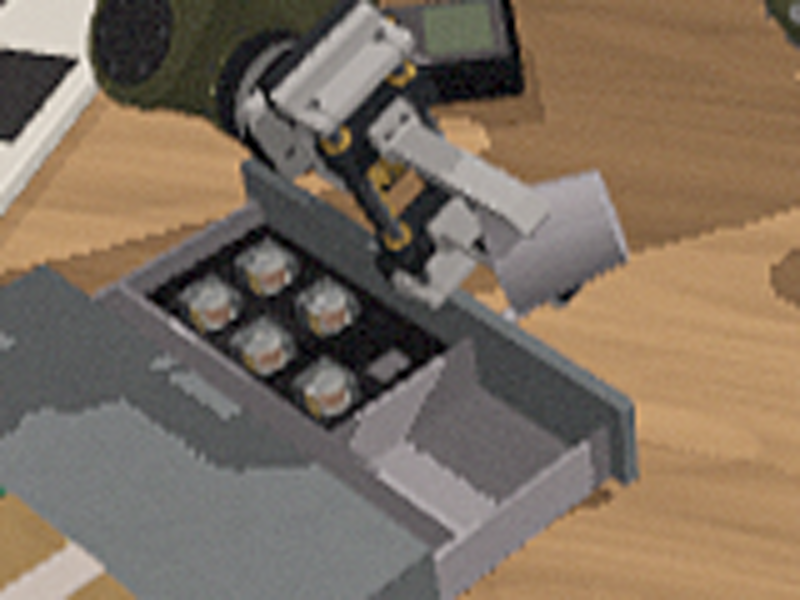

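```bash
python3 -m jog '[0,0,0,0,2,0,0,0,0,0,4,0,0,0,0,0,6,0,0,0,0,0,8,0,0,0,0,0,10,0,0,0,0,0,12,0,0,0,0,0,14,0,0,0,0,0,16,0,0,0,0,0,18,0,0,0,0,0,18,0]'; python3 - <<'E'
from h import *
st();s=pic('scene','s37.png',(100,100,260,220),5)
E
```

```text
clock: 52.25
eef_pos: [561.0, -93.6, 174.0]
eef_rot: [3.14, -0.642, 2.661]
wrist_force: [0.0, -1.1, -0.7]
finger_gap: 58.7
t 52.25 pos [561.  -93.6 174. ] toolx [-0.71   0.37   0.599] y [0.463 0.886 0.001] z [-0.53   0.278 -0.801] F [ 0.  -1.1 -0.7] gap 58.7 q [-0.74  0.73  1.68  1.37  1.74  1.35]
```

View pics/s37.png

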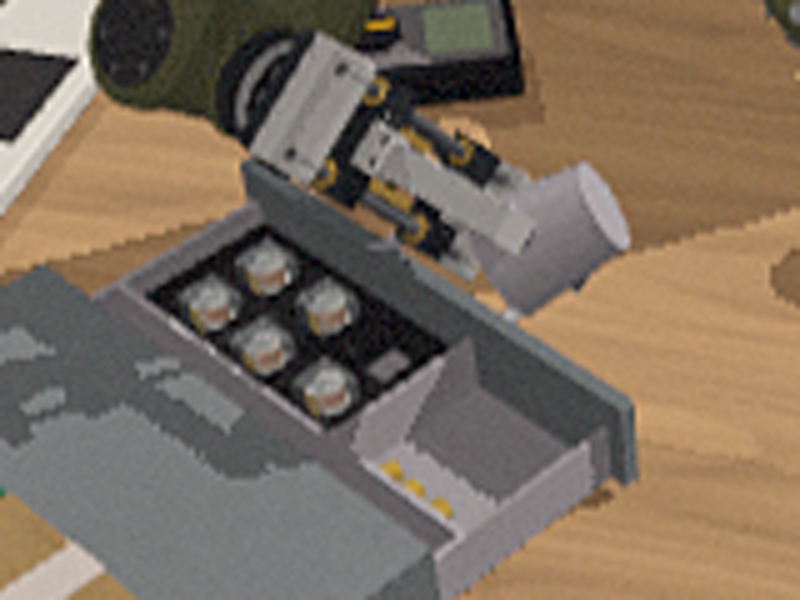

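Three standoffs are in the bin near its rear wall. I'll keep rolling.

```bash
python3 -m jog '[0,0,0,0,2,0,0,0,0,0,4,0,0,0,0,0,6,0,0,0,0,0,8,0,0,0,0,0,10,0,0,0,0,0,12,0,0,0,0,0,15,0,0,0,0,0,18,0,0,0,0,0,21,0,0,0,0,0,24,0]'; python3 - <<'E'
from h import *
st();s=pic('scene','s38.png',(100,100,260,220),5)
E
```

```text
clock: 53.13
eef_pos: [560.9, -93.7, 173.8]
eef_rot: [3.139, -1.062, 2.663]
wrist_force: [0.1, 0.3, -0.3]
finger_gap: 59.1
t 53.13 pos [560.9 -93.7 173.8] toolx [-0.432  0.224  0.874] y [0.463 0.886 0.001] z [-0.774  0.405 -0.487] F [ 0.1  0.3 -0.3] gap 59.1 q [-0.74  0.73  1.68  1.37  1.74  1.77]
```

View pics/s38.png

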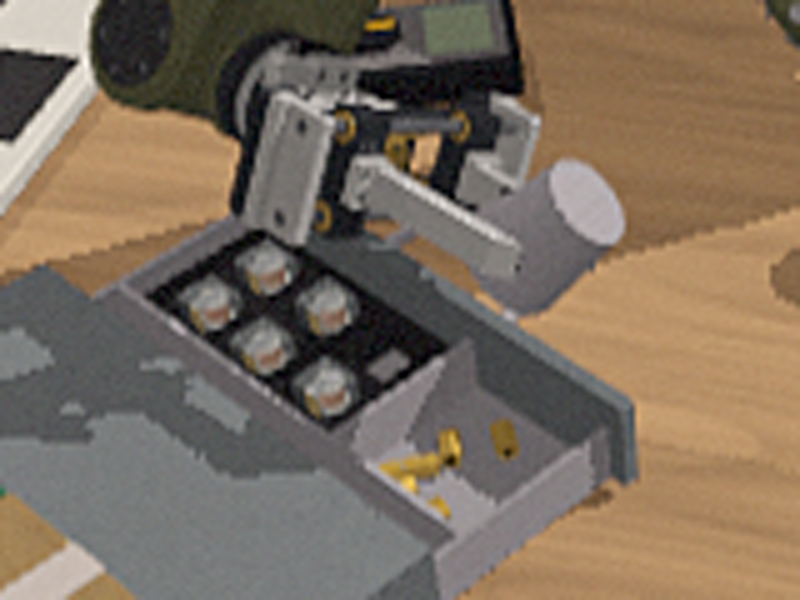

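```bash
python3 -m jog '[0,0,0,0,6,0,0,0,0,0,12,0,0,0,0,0,18,0,0,0,0,0,22,0,0,0,0,0,22,0,0,0,0,0,20,0,0,0,0,0,22,0,0,0,0,0,22,0]'; python3 - <<'E'
from h import *
st();s=pic('scene','s39.png',(150,140,230,210),8);w=pic('wrist','w39.png',(180,150,340,300),4)
for d in manip.tip_of('standoff1_c',s): print(d)
E
```

```text
clock: 53.85
eef_pos: [560.9, -93.8, 173.7]
eef_rot: [3.128, -1.444, 2.673]
wrist_force: [-0.2, -0.3, -1.3]
finger_gap: 59.0
t 53.85 pos [560.9 -93.8 173.7] toolx [-0.113  0.057  0.992] y [0.463 0.886 0.002] z [-0.879  0.46  -0.126] F [-0.2 -0.3 -1.3] gap 59.0 q [-0.74  0.73  1.68  1.37  1.74  2.15]
{'xy': [197.9, 187.4], 'score': 0.49}
```

View pics/s39.png

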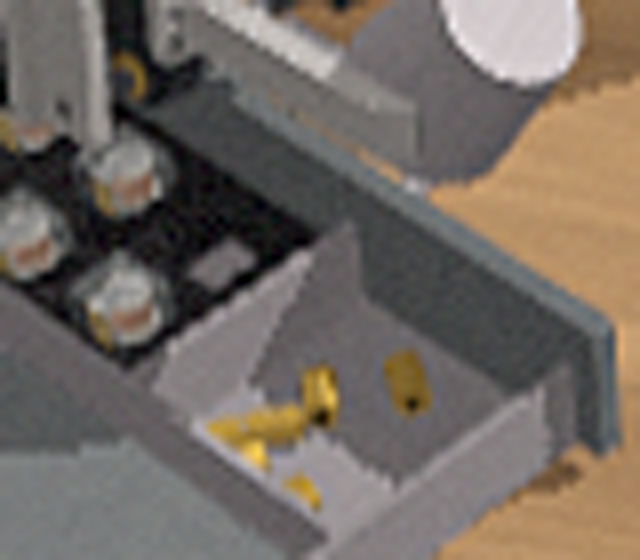

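View pics/w39.png

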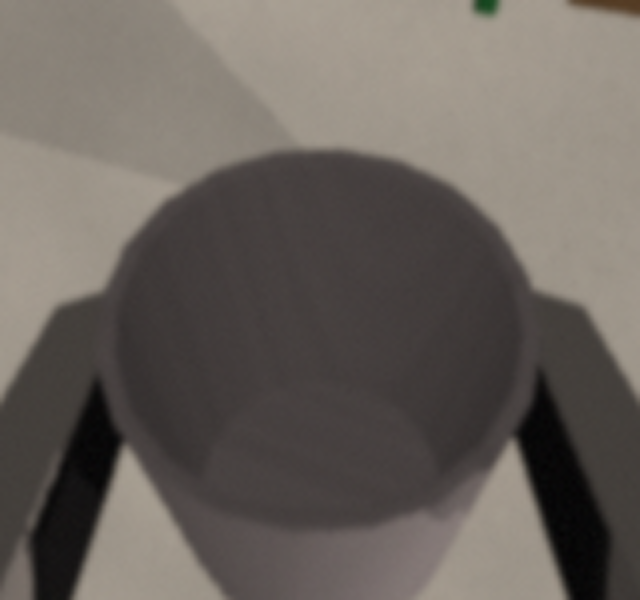

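The cup is empty and the standoffs are in the bin. I'll roll back and return the cup.

```bash
python3 -m jog '[0,0,0,0,-7,0,0,0,0,0,-14,0,0,0,0,0,-21,0,0,0,0,0,-28,0,0,0,0,0,-35,0,0,0,0,0,-42,0,0,0,0,0,-49,0,0,0,0,0,-56,0,0,0,0,0,-63,0,0,0,0,0,-70,0]' |grep -E "pos|force";python3 -m jog '[0,0,0,0,-7,0,0,0,0,0,-14,0,0,0,0,0,-21,0,0,0,0,0,-28,0,0,0,0,0,-35,0,0,0,0,0,-42,0,0,0,0,0,-49,0,0,0,0,0,-56,0,0,0,0,0,-63,0,0,0,0,0,-70,0]'|grep -E "pos|force";python3 -m jog '[0,0,0,0,-7,0,0,0,0,0,-14,0,0,0,0,0,-21,0,0,0,0,0,-28,0,0,0,0,0,-33,0,0,0,0,0,-33,0]'|grep -E "pos|force";python3 - <<'E'
from h import *
st();to([578,-58,190],70,35);to([639,40,190],90,35)
E
```

```text
eef_pos: [560.8, -93.8, 173.6]
wrist_force: [0.1, 0.1, -1.2]
eef_pos: [560.8, -93.8, 173.6]
wrist_force: [-0.7, -0.3, -0.4]
eef_pos: [560.8, -93.8, 173.6]
wrist_force: [-0.4, 0.3, -0.9]
t 56.17 pos [560.8 -93.8 173.6] toolx [ 0.007 -0.001 -1.   ] y [0.463 0.886 0.002] z [ 0.886 -0.463  0.007] F [-0.4  0.3 -0.9] gap 58.8 q [-0.74  0.74  1.68  1.37  1.74 -0.87]
shift [-16.4  39.7  -1.2] rotvec [ -7.5  -1.9 -35. ]
shift [-16.1 154.8   7.4] rotvec [-26.8  -8.  -34.3]
```

```bash
python3 -m jog '[-3,20,1,-3.8,-1,-4.9,-5,42,2,-7.6,-2.2,-9.8,-7,64,3,-11.4,-3.4,-14.7,-9,86,4,-15.2,-4.5,-19.6,-11,108,5,-19,-5.7,-24.5,-14,130,6,-23,-7,-29.4,-16,150,7,-26.8,-8,-34.3,-16,155,7,-26.8,-8,-34.3,-16,155,7,-26.8,-8,-34.3,-16,155,7,-26.8,-8,-34.3]';python3 - <<'E'
from h import *
st();to([639.3,39.5,60],90,35);to([639.3,39.5,28],90,35)
w=pic('wrist','w40.png')
E
```

```text
clock: 57.0
eef_pos: [638.2, 40.3, 189.1]
eef_rot: [-1.585, 0.965, -1.584]
wrist_force: [-1.0, -0.0, -1.4]
finger_gap: 59.1
t 57.0 pos [638.2  40.3 189.1] toolx [-0.008 -0.57  -0.822] y [-0.003  0.822 -0.57 ] z [ 1.    -0.002 -0.008] F [-1.  -0.  -1.4] gap 59.1 q [-0.35  0.67  1.27  0.88  1.62 -0.5 ]
shift [106.6  72.9   2.1] rotvec [ 0.2 -0.4 -0.3]
shift [132.9  91.1   2.3] rotvec [ 0.2 -0.4 -0.3]
```

View pics/w40.png

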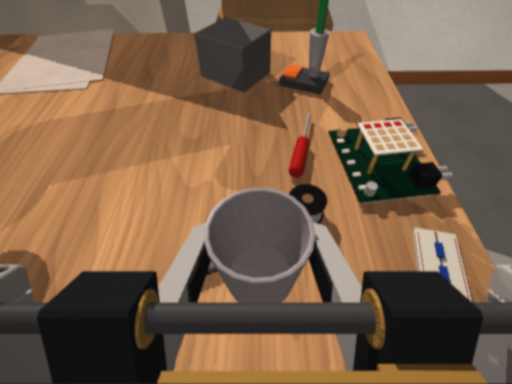

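```bash
python3 -m jog '[30,20,2,0,-0.4,-0.3,60,41,2,0,-0.4,-0.3,90,62,2,0,-0.4,-0.3,115,79,2,0,-0.4,-0.3,128,87,2,0,-0.4,-0.3,130,88.5,2,0,-0.4,-0.3,130,88.5,2,0,-0.4,-0.3,130,88.5,2,0,-0.4,-0.3]'|egrep 'pos|force'; python3 -m jog '[1,0.6,0,0,0,0,2,1.2,0,0,0,0,2,1.2,0,0,0,0]'|egrep 'pos|force'; python3 -m jog '[1,0.6,0,0,0,0,2,1.2,0,0,0,0,2,1.2,0,0,0,0]'|egrep 'pos|force'; python3 - <<'E'
from h import *
s=pic('scene','s41.png',(150,130,350,280),4)
E
```

```text
eef_pos: [640.6, 38.1, 34.3]
wrist_force: [-0.5, -0.4, -0.3]
eef_pos: [640.2, 38.5, 31.1]
wrist_force: [0.6, 0.2, -1.1]
eef_pos: [639.8, 38.5, 27.8]
wrist_force: [-0.3, -0.0, -0.9]
```

View pics/s41.png

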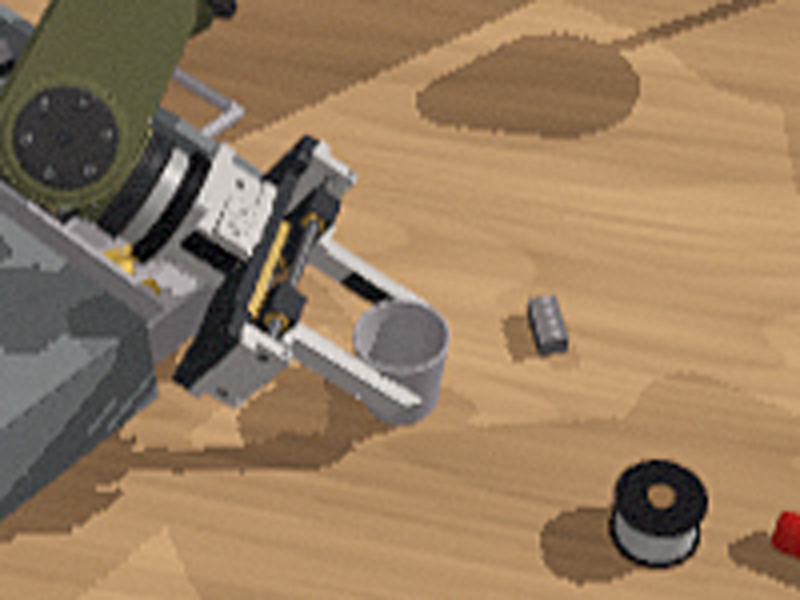

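```bash
python3 -m jog '[0.8,0.6,0,0,0,0,0.8,0.6,0,0,0,0,0.8,0.6,0,0,0,0]'|egrep 'pos|force'; python3 -m jog '[0.8,0.6,0,0,0,0,0.8,0.6,0,0,0,0,0.8,0.6,0,0,0,0]'|egrep 'pos|force'
```

```text
eef_pos: [639.9, 38.5, 26.9]
wrist_force: [0.4, -0.1, -0.8]
eef_pos: [639.9, 38.5, 25.9]
wrist_force: [0.5, 0.4, -0.8]
```

```bash
python3 -m jog '[0.8,0.6,0,0,0,0,0.8,0.6,0,0,0,0,0.8,0.6,0,0,0,0]'|egrep 'pos|force'; python3 -m jog '[0,0,0,0,0,0,0,0,0,0,0,0,0,0,0,0,0,0,0,0,0,0,0,0,0,0,0,0,0,0,0,0,0,0,0,0]' 90|egrep 'pos|force|gap'; python3 - <<'E'
from h import *
w=pic('wrist','w42.png',(130,130,390,330),3)
E
```

```text
eef_pos: [640.0, 38.5, 25.7]
wrist_force: [-2.6, -1.2, 4.8]
eef_pos: [639.9, 38.6, 24.8]
wrist_force: [0.2, -0.0, -0.6]
finger_gap: 89.4
```

View pics/w42.png

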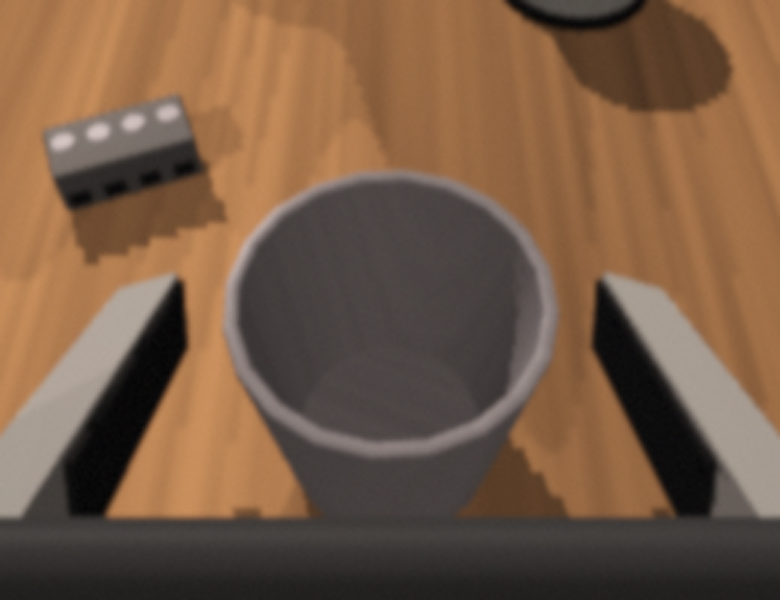

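The cup stands and the fingers are clear. I'll back off along the tool axis and bring the tool upright over the drawer to check it.

```bash
python3 -m jog '[0,-20,0,0,0,0,0,-50,0,0,0,0,0,-85,0,0,0,0,0,-115,0,0,0,0,0,-150,0,0,0,0,0,-185,0,0,0,0,0,-200,0,0,0,0,0,-200,0,0,0,0]'|egrep 'pos|force'; python3 - <<'E'
from h import *
st();move([520,-120,230],-28)
p,r=tool()
E
```

```text
eef_pos: [640.9, -128.2, 141.9]
wrist_force: [0.1, 0.3, -0.1]
t 60.23 pos [ 640.9 -128.2  141.9] toolx [ 0.003 -0.577 -0.817] y [ 0.002  0.817 -0.577] z [1.    0.    0.003] F [ 0.1  0.3 -0.1] gap 90.0 q [-0.56  0.87  1.04  0.79  1.79 -0.62]
tool shift [ -77.   -44.3 -120.6] len 150.0
 rotvec for -28 [ 13.21  25.91 -53.7 ]
 rotvec for 152 [ -70.96 -136.81  -17.46]
```

```bash
python3 -m jog '[-8,-5,-12,1.5,2.9,-6,-16,-10,-25,2.9,5.8,-12,-25,-15,-40,4.4,8.6,-18,-34,-20,-54,5.9,11.5,-24,-43,-25,-68,7.3,14.4,-30,-52,-30,-82,8.8,17.3,-36,-61,-35,-96,10.3,20.2,-42,-70,-40,-110,11.7,23,-48,-77,-44,-121,13.2,25.9,-53.7,-77,-44,-121,13.2,25.9,-53.7]' 0 20; python3 -m jog '[0,0,0,0,0,0,0,0,0,0,0,0]'|grep pos; python3 - <<'E'
from h import *
st();w=pic('wrist','w43.png');s=pic('scene','s43.png',(100,100,300,250),4)
move([394,-179,150],-28)
E
```

```text
clock: 61.07
eef_pos: [518.9, -114.5, 229.9]
eef_rot: [-1.57, -0.004, -2.055]
wrist_force: [0.2, 0.5, 0.4]
finger_gap: 26.5
eef_pos: [519.4, -116.5, 227.0]
t 61.23 pos [ 519.4 -116.5  227. ] toolx [-0.464 -0.886 -0.002] y [-0.005  0.005 -1.   ] z [ 0.886 -0.464 -0.006] F [ 0.8  0.2 -0.9] gap 13.5 q [-0.29  0.24  1.52  0.    1.39  0.19]
tool shift [113.   77.3 -81.7] len 159.0
 rotvec for -28 [ 0.37  0.2  -0.08]
 rotvec for 152 [-1.300e-01 -1.798e+02 -5.800e-01]
```

View pics/w43.png

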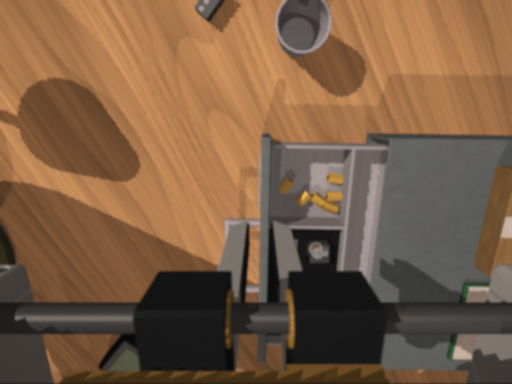

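View pics/s43.png

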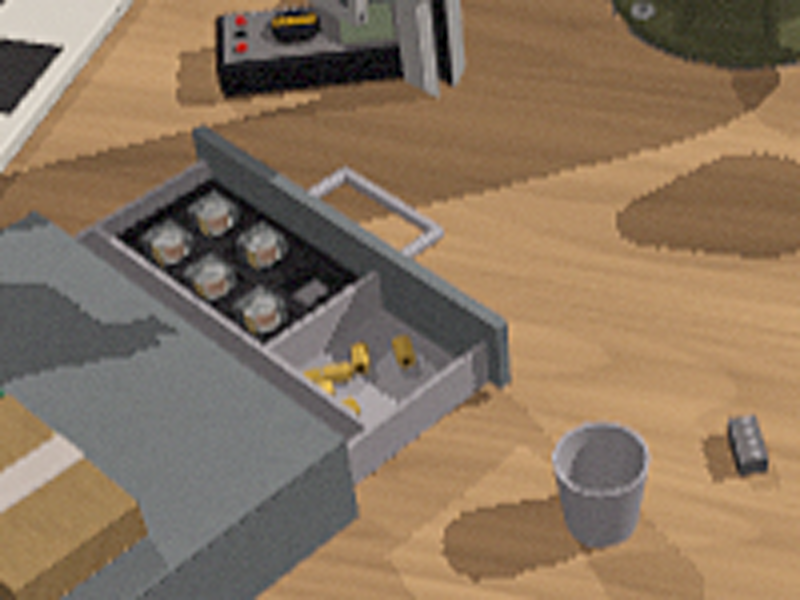

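Six standoffs lie in the bin (pixels 287-336, 179-207), the cup stands, and five relays are in the pockets. Now I'll push the drawer shut.

```bash
python3 -m jog '[28,5,-20,0,0,0,56,20,-40,0,0,0,84,40,-60,0,0,0,107,60,-86,0,0,0,113,77,-86,0,0,0,113,77,-86,0,0,0,113,77,-86,0,0,0]' 0|egrep 'pos|force'; python3 - <<'E'
from h import *
st();move([394,-179,28],-28.2)
w=pic('wrist','w44.png')
E
```

```text
eef_pos: [390.3, -177.2, 151.3]
wrist_force: [0.4, 0.4, -0.2]
t 61.92 pos [ 390.3 -177.2  151.3] toolx [-0.468 -0.884 -0.001] y [-0.004  0.004 -1.   ] z [ 0.884 -0.468 -0.006] F [ 0.4  0.4 -0.2] gap 0.4 q [-0.51  0.07  1.89  0.    1.18 -0.03]
tool shift [ -0.  123.3   4.7] len 123.0
 rotvec for -28.2 [ 0.32  0.3  -0.06]
 rotvec for 151.8 [-9.000e-02 -1.797e+02 -5.000e-01]
```

View pics/w44.png

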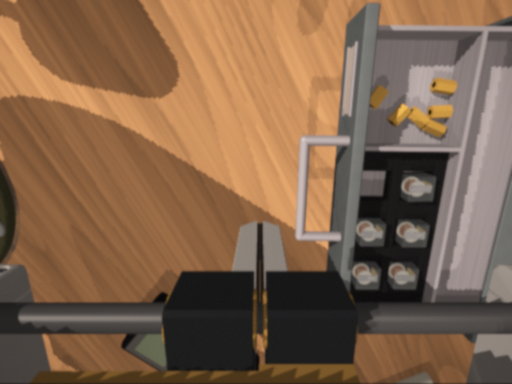

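```bash
python3 -m jog '[0,40,0,0.3,0.3,0,0,80,0,0.3,0.3,0,0,110,0,0.3,0.3,0,0,123,0,0.3,0.3,0,0,123,0,0.3,0.3,0]' 0|egrep 'pos|force'; python3 -m jog '[0,0,8,0,0,0,0,0,16,0,0,0,0,0,22,0,0,0,0,0,28,0,0,0,0,0,36,0,0,0,0,0,46,0,0,0,0,0,56,0,0,0,0,0,66,0,0,0,0,0,76,0,0,0,0,0,86,0,0,0]'|egrep 'pos|force';python3 -m jog '[0,0,10,0,0,0,0,0,20,0,0,0,0,0,30,0,0,0,0,0,40,0,0,0,0,0,50,0,0,0,0,0,58,0,0,0,0,0,64,0,0,0,0,0,67,0,0,0,0,0,67,0,0,0]'|egrep 'pos|force'; python3 - <<'E'
from h import *
st();t=pic('top','t45.png',(260,80,440,260),3);move([531.6,-254.2,28])
E
```

```text
eef_pos: [389.7, -175.8, 26.6]
wrist_force: [0.1, -0.8, -0.0]
eef_pos: [466.5, -217.6, 29.0]
wrist_force: [-3.7, 0.3, 1.1]
eef_pos: [525.4, -248.9, 28.8]
wrist_force: [-0.5, 0.1, -0.5]
t 63.97 pos [ 525.4 -248.9   28.8] toolx [-0.471 -0.882 -0.   ] y [ 0.002 -0.001 -1.   ] z [ 0.882 -0.471  0.002] F [-0.5  0.1 -0.5] gap 0.4 q [-0.51  0.55  1.58  0.    1.01 -0.02]
tool shift [1.8 0.7 8.4] len 9.0
```

View pics/t45.png

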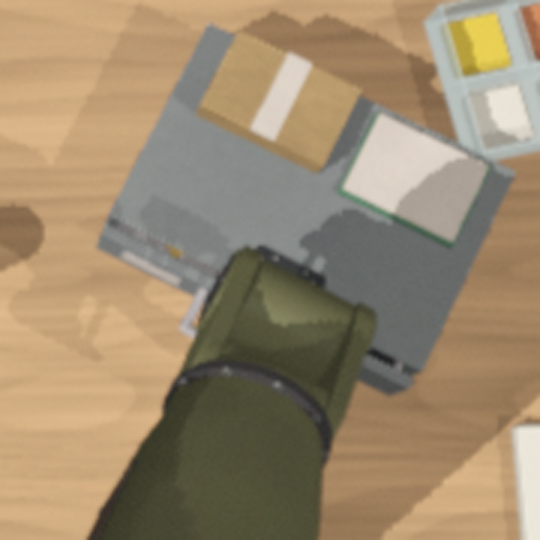

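```bash
python3 -m jog '[0,0,1,0,0,0,0,0,3,0,0,0,0,0,5,0,0,0,0,0,5,0,0,0]'|egrep 'pos|force'; python3 -m jog '[0,0,1,0,0,0,0,0,2,0,0,0,0,0,2,0,0,0]'|egrep 'pos|force';python3 -m jog '[0,0,1,0,0,0,0,0,1,0,0,0,0,0,1,0,0,0]'|egrep 'pos|force'
```

```text
eef_pos: [529.5, -251.1, 28.8]
wrist_force: [-0.1, 0.9, 0.6]
eef_pos: [531.1, -252.0, 28.8]
wrist_force: [-0.3, 0.3, -0.1]
eef_pos: [532.0, -252.5, 28.7]
wrist_force: [0.6, -0.6, -0.2]
```

```bash
python3 -m jog '[0,0,1,0,0,0,0,0,2,0,0,0,0,0,2,0,0,0]'|egrep 'pos|force'; python3 -m jog '[0,0,1,0,0,0,0,0,1,0,0,0]'|egrep 'pos|force';python3 - <<'E'
from h import *
w=pic('wrist','w46.png')
E
```

```text
eef_pos: [532.3, -252.7, 28.7]
wrist_force: [-13.2, 6.5, 9.4]
eef_pos: [532.3, -252.7, 28.6]
wrist_force: [-19.4, 9.8, 14.7]
```

View pics/w46.png

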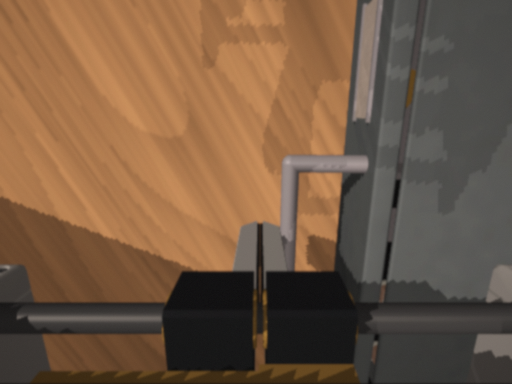

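```bash
python3 -m jog '[0,0,-5,0,0,0,0,0,-25,0,0,0,0,0,-50,0,0,0,0,-20,-80,0,0,0,0,-60,-80,0,0,0,0,-100,-80,0,0,0,0,-140,-100,0,0,0,0,-160,-130,0,0,0,0,-160,-160,0,0,0,0,-160,-160,0,0,0]'|egrep 'pos|force'; python3 - <<'E'
from h import *
st();t=pic('top','t47.png',(260,80,440,260),3);s=pic('scene','s47.png',(30,120,230,290),4)
for n,c in(('top',t),('scene',s)):
    a=cv2.imread(f'pics/{n}0.png');b=c['img'][:,:,::-1]
    # handle region shift by phase correlation / template
    box=(315,180,365,210) if n=='top' else (135,160,180,195)
    T=a[box[1]:box[3],box[0]:box[2]];Sx=b[box[1]-10:box[3]+10,box[0]-10:box[2]+10]
    r=cv2.matchTemplate(Sx,T,cv2.TM_CCOEFF_NORMED);print(n,cv2.minMaxLoc(r))
w=pic('wrist','w47.png')
dets(t,'handle',56);dets(s,'handle',56)
E
```

```text
eef_pos: [390.9, -177.0, 189.9]
wrist_force: [-0.1, -1.0, -0.5]
t 66.15 pos [ 390.9 -177.   189.9] toolx [-0.471 -0.882 -0.   ] y [ 0.003 -0.002 -1.   ] z [ 0.882 -0.471  0.004] F [-0.1 -1.  -0.5] gap 0.2 q [-0.51  0.03  1.85  0.    1.26 -0.02]
top (-0.19749784469604492, 0.8332273364067078, (4, 20), (2, 6))
scene (0.05020676180720329, 0.9445173144340515, (12, 0), (10, 10))
handle 0.61 [339. 192.] [ 555.4 -265.3   56. ]
handle 0.76 [161. 175.] [ 551.  -258.7   56. ]
```

View pics/t47.png

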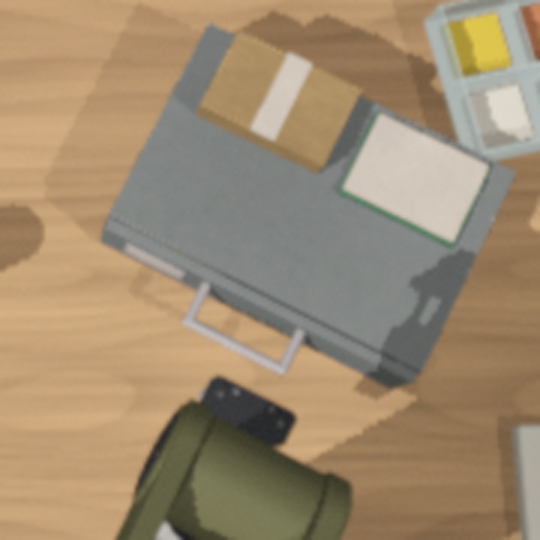

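View pics/w47.png

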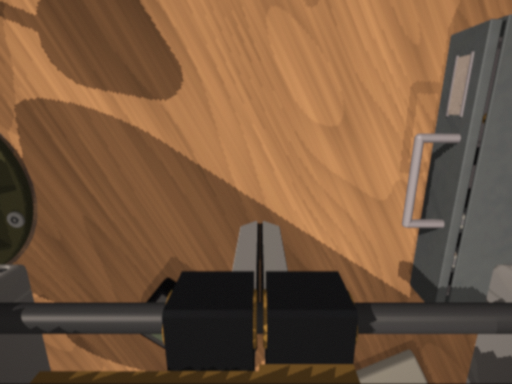

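Against the shut reference (t3), the handle corners sit at the same pixels, (187,320) and (284,370), so the drawer is shut. One last overall check before handing in.

```bash
python3 - <<'E'
from h import *
s=pic('scene','s48.png')
t=manip.camera('top')
for n,z in(('terminal_c',8),('reel_c',18),('driver_grip',12),('cup_c',31)): dets(t,n,z,2);dets(s,n,z,2)
E
```

```text
terminal_c 0.44 [214.8 194.3] [562.5  97.2   8. ]
terminal_c 0.63 [283.8 211.9] [567.3  92.6   8. ]
reel_c 0.68 [185.3 149.7] [699.3 185.4  18. ]
reel_c 0.73 [312.4 256.6] [702.  185.1  18. ]
reel_c 0.64 [160.3 172.5] [ 505.6 -285.7   18. ]
driver_grip 0.58 [147.3 147.4] [710.3 302.4  12. ]
driver_grip 0.8 [364.1 270.3] [709.2 309.3  12. ]
cup_c 0.85 [240.5 165.5] [644.4  18.4  31. ]
cup_c 0.92 [252.1 221.6] [638.   20.9  31. ]
```

View pics/s48.png

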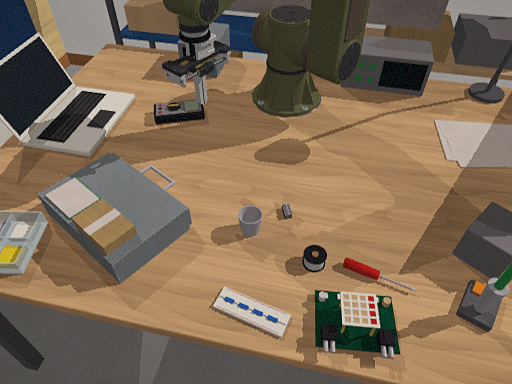

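The drawer is shut, the cup is upright at (250,221), the bystanders are in place and there is nothing loose on the desk. I'm handing it in.

```bash
python3 -c "
from cell import manip
print(manip.sign_off())"
```

```text
the job is handed in; nothing more can be done
None
```

The job is done and handed in at about 66 s of robot time, with no verdict reported.

**What I did:**
- Pulled the drawer open about 136 mm.
- Put all four relays from the desk into free pockets; the stock relay stayed in its own.
- Poured six standoffs into the compartment.
- Stood the empty cup back at its starting place and pushed the drawer shut.

**Last checks:**
- **Before closing:** the wrist view showed five relays seated in pockets, six standoffs lying in the compartment and the cup empty.
- **Drawer:** the push ended on a hard stop at about 20 N. Afterwards the handle was at the same pixels in the top picture as when the drawer was shut at the start.
- **Bystanders and cup:** the terminal block, reel and screwdriver measured within about 7 mm of their starting readings, which is within the detectors' scatter. The cup is upright, no relays are left on the desk and the robot is clear of everything.

**What failed or disagreed:**
- **First handle grasp:** it closed empty and moved nothing.
- **Fingertip offset:** a slow touch on the desk showed the tips about 12 mm behind the reported TCP, not 22 mm ahead as stated. That touch pushed about 81 N up through the fingers, plus some sideways force, under the 120 N limit. I used the measured offset from then on.
- **Handle detector:** at the end it placed the handle up to about 10 mm from its first reading. I relied on the pixel comparison and the hard stop instead.
- **Not seen inside:** I could not look into the drawer after it was shut.

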